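# Tip sample vials into the V-trough and close up the row

### The arm

A 6-joint arm with a two-finger parallel gripper is mounted at the origin on the work surface; the furniture and walls round the work are solid. World frame = base frame: x ahead of the robot, y to its left, z up, the work surface at z = 0. Lengths are in m, angles in degrees, forces in N, time in s.
With the tool pointing down it reaches from about 0.35 to 0.875 m from the base axis. Payload 4.2 kg.
Tool frame: the origin (TCP) lies at the very end of the fingers, on their centre line; the grasp point (between the pads) lies ctrl.grip_depth behind it (ctrl.grip_depth is the distance from the TCP to the grasp point, in m); z points along the fingers, y is the line along which they close (so a half turn about z gives the same grasp; the last joint's range is limited). The gripper opens to 85 mm and grips with 20 to 120 N. Pads are 22 mm wide; open, the fingers measure 114 mm over their backs; the gripper's body (76 mm by 85 mm) begins 54 mm behind the grasp point. The pads swing forward as they close: fully open they stand 13 mm farther back than shut.
Start: joints at [82.827, 22.042, 0.453, 0, -68.411, -14.817], TCP at [0.234, 0.58, 0.231] pointing down, gripper open.
Joint ranges: [-179.83, 179.83], [-69.29, 118.12], [-61.27, 80.66], [-181.25, 117.63], [-171.15, -9.14], [-177.46, 177.46]. Speed limits (degrees/s): [159.86, 159.86, 180, 180, 180, 180].

### API

Orientations are given as [roll, pitch, yaw] about the fixed x, y, z axes, in that order (R = Rz(yaw) Ry(pitch) Rx(roll)).
In Python, from plant import ctrl gives the robot as it stands. The module is installed in compiled form; this text tells all that it offers.
- The arm moves only by the shell command python3 -m crank 'ROWS'. ROWS is JSON, a list of rows, each an object of numbers: "dx", "dy", "dz": the shift along the tool's x, y, z in cm; "ax", "ay", "az": the turn, a rotation vector about the tool's x, y, z in rad; "fingers": the gripper command: -1 is fully open, 1 is shut, values between are in proportion. In form: [{"dx": .., "dy": .., "dz": .., "ax": .., "ay": .., "az": .., "fingers": ..}, ...]. A call has exactly 5 rows; each row shifts and turns the commanded pose from where the row before left it, along the tool's axes as they then stand; what a row does not reach is not made up. A row lasts 1/10 s, in which the tool goes at most 50 mm and 8.59 degrees, less where a joint would pass 70% of its speed; a pose out of reach is approached as far as the arm can. A call is refused whole if a number of a shift passes 5 or a number of a turn 0.15, either way. A call with a gripper value outside its range is refused whole. The fingers move at their own pace and stop on an object; the grip force is fixed at half the most. Time passes only in rows, so rows that do not move let the fingers close, or fill a call up. It gives the time, the measured TCP pose, the force and the opening at its end, in the units of the state.
- ctrl.get_state(): the state, without advancing time (a new reading comes with each control period).
- ctrl.capture(name): name is "side" or "top"; returns a dict with "color" (480x640x3 uint8, red, green, blue), "camera_matrix" (3x3 intrinsics, pixels), "rvec" (rotation vector, rad) and "tvec" (3), from world to camera coordinates, as OpenCV has them. Camera axes: x right, y down, z forward; pixel columns grow to the right and rows downward; lengths in m; the calibration is good to about 2 mm. A picture is of the moment at which its call begins. There is no depth.
- ctrl.hand_in(): hands the job in, once; it reports no verdict.
Trained networks look in a picture, given as the dict that the camera call returned (one of the last four; its "shot" number tells which), for a name from the list of things; names that differ only in an ending like _2 or _b are one class to them, and where a whole thing is asked for, a point or a joint stands for the part that bears it (a point fixed in the world has none). Each returns a list of dicts, best first, with "conf" (0 to 1); they miss things now and then, are a little off and sometimes report something else, mostly with a low value. They report only what shows in the picture. A call takes as long as a camera call.
- ctrl.recognise(picture, query): "point" ([x, y, z] in m, in the coordinates of the camera as it stood for that picture, good to about 4 mm: the middle of the surface that is visible of it).
- ctrl.pinpoint(picture, query): "point" ([x, y, z] in m, in the coordinates of the camera as it stood for that picture, good to about 4 mm: a listed point, or the origin of a listed thing).
The state is a dict: "time": time; "joint_pos": joint angles; "qd": joint speeds; "joint_torque": joint torques, N m; "tool_pos": TCP position; "eef_rot": TCP orientation; "ft_force": force on the tool from outside, world axes, zero at the start; "torque": the same for the moment, N m; "finger_gap": finger opening in m.
Only numpy, scipy, OpenCV 4.12 (cv2) and the standard library are available. Lean on these libraries where they do the work, as an engineer would, in place of code of your own. Each camera call takes 0.05 s, during which the arm holds its last target. There are 200 camera calls.

### The job

Load the feed trough: lift the steel tray by its grey grip, bring its ramped side close over the low edge of the V-trough and tip it gently, so that both capped vials roll into the V and line up along its fold, and set the empty tray back down flat on the worktop, clear of the trough. Push the follower along the V until the vials lie end to end against the stop. Do not handle the vials themselves or drop them from a height, and leave the bottle and the beaker where they are.

Things in the scene. Friction and masses are not known exactly. Their poses are not given: they have to be found in the camera images.
- trough: The feed trough, fixed to the worktop: an aluminium base plate 105 x 230 mm with two brackets that carry a level V of steel sheet with a white liner, 300 mm long, included angle 90 degrees. Origin on the worktop below the V's fold, 102 mm from the stop. x points across to the low flank of the V (away from the robot at yaw 0), y along the fold to the stop, z up.
- trough_stop (a point): Point on the V's fold line (40 mm above the worktop) at the inner face of the stop plate; axes as the trough's, so the fold runs from here to y = -300 mm. The stop plate is 44 mm high. The flank on the -x side, which catches the vials, has its rim at x = -37, z = 37 mm from here. A vial lying in the fold has its axis 10 mm above it.
- trough_edge (a point): Point on the rim of the low flank, over which the vials are tipped: x = 26, y = -125, z = 26 mm from trough_stop. The rim is level and parallel to the fold, 300 mm long. The free length of the V between stop and follower is 238 to 250 mm at the start; this point is near its middle. Axes as the trough's.
- follower (a joint): Slide of the follower, an aluminium block that rides in the V behind the vials and pushes the row towards the stop (about 1 N of friction; it stays where it is left). 0: parked at the open end, its pushing face 250 mm from the stop; grows in m as it moves towards the stop, to 0.16 at most. With both vials closed up end to end it stands at about 0.118.
- follower_grip (a point): Centre of the follower's upright grey grip: 16 mm thick (trough x) x 26 mm long (trough y) x 34 mm high, 108 mm above the worktop, so its top is at 125 mm; 30 mm behind the pushing face. Free from above and on all sides; below it is a thin post. Axes as the trough's.
- tray: Loose steel tray, 0.22 kg, holding the vials. Origin under the middle of its flat floor (54 x 212 x 3 mm). Its -x side is a ramp rising 20 degrees over 39 mm along the full length (y), over which they roll out when it is tipped; the other sides are walls 34 mm high. The vials stay in until it is tipped some 35 degrees; at 45 they roll out.
- tray_grip (a point): Centre of the tray's grey upright grip in the middle of the wall opposite the ramp: 16 mm thick (tray x) x 84 mm wide (tray y) x 36 mm high, from 48 to 84 mm above the tray's underside; at x = 30, z = 66 mm in the tray's frame. Free from above and on both faces. Axes as the tray's.
- tray_lip (a point): Middle of the tray's pouring edge (the ramp's top edge), at x = -63, y = 0, z = 15 mm in the tray's frame. Axes as the tray's. A printer about 0.2 m high stands close to the left (+y) of tray and trough; the wall is to the right.
- vial_a: Capped glass sample vial (white cap), 15 mm across and 66 mm long, about 15 g, at the start lying in the tray, a little askew along its length; the two lie one after the other, some 40 mm apart. Origin at the middle of its closed bottom end; z runs along its axis to the cap.
- vial_a_mid (a point): Middle of that vial, on its axis. Axes as the vial's.
- vial_b: Capped glass sample vial (white cap), 15 mm across and 66 mm long, about 15 g, at the start lying in the tray, a little askew along its length; the two lie one after the other, some 40 mm apart. Origin at the middle of its closed bottom end; z runs along its axis to the cap.
- vial_b_mid (a point): Middle of that vial, on its axis. Axes as the vial's.
- amber: Amber glass bottle, 45 mm across, 92 mm high, a bystander standing on the worktop behind the trough. Origin under its middle.
- beaker: Small glass beaker, 48 mm across, 58 mm high, a bystander standing on the worktop behind the trough. Origin under its middle.

How it is judged:
By the outcome, as a careful person would: the job done as asked, in the order asked, and still so for the second after the job is handed in, with the robot touching nothing.
It also fails if it takes over 69 s, if anything falls off the work surface, if the arm or the gripper's body presses on something with over 40 N, if the wrist force passes 120 N, or if a joint passes its speed limit or range.

## Working session

There is one attempt and no reset: what is moved stays moved. The work goes in short steps, Python scripts to look and compute and a shell command to move; the robot and the scene stay as the last step left them, time stands still between calls to the robot, and variables do not carry over. Pictures are saved under pics/ and viewed, on a budget of 10 in all, crops included, one or two more only if the job needs it, and the job is handed in when it is done.

```bash
mkdir -p pics; cat > h.py <<'E'
import numpy as np, cv2
from scipy.spatial.transform import Rotation as R
from plant import ctrl
def cam2w(p,c):
    M=cv2.Rodrigues(np.array(p["rvec"],float))[0]; return M.T@(np.array(c)-np.array(p["tvec"]).ravel())
def look(names,cams=("side","top"),save=None):
    out={}
    for c in cams:
        p=ctrl.capture(c)
        if save: cv2.imwrite(f"pics/{save}_{c}.png",p["color"][:,:,::-1])
        for n in names:
            for d in ctrl.pinpoint(p,n)[:2]:
                print(c,n,np.round(cam2w(p,d["point"]),4),round(d["conf"],2))
def st():
    s=ctrl.get_state(); print({k:np.round(s[k],3).tolist() for k in("time","joint_pos","tool_pos","eef_rot","ft_force","finger_gap")}); return s
E
python3 - <<'E'
from h import *
st();print(ctrl.grip_depth)
look(["trough","trough_stop","trough_edge","follower_grip","tray","tray_grip","tray_lip","vial_a_mid","amber","beaker"],save="a")
a=cv2.imread("pics/a_side.png");b=cv2.imread("pics/a_top.png")
print(ctrl.get_state()["time"])
E
```

```text
{'time': 0.0, 'joint_pos': [82.828, 22.09, 0.38, -0.029, -68.41, -14.818], 'tool_pos': [0.234, 0.579, 0.23], 'eef_rot': [179.877, -0.005, -22.0], 'ft_force': [0.553, -0.328, -1.455], 'finger_gap': 0.085}
0.0187
side trough [ 0.5694 -0.256  -0.0013] 0.95
side trough_stop [ 0.5872 -0.1563  0.0393] 0.77
side trough_edge [ 0.5887 -0.2835  0.0678] 0.9
side follower_grip [ 0.5359 -0.4213  0.1034] 0.59
side tray [ 0.3495 -0.2904 -0.0004] 0.57
side tray [ 0.5926 -0.1582  0.0389] 0.36
side tray_grip [ 0.3796 -0.2883  0.0579] 0.71
side tray_grip [ 0.6905 -0.3803 -0.0017] 0.69
side tray_lip [ 0.284  -0.2976  0.0144] 0.77
side vial_a_mid [ 0.3395 -0.2391  0.0086] 0.69
side amber [ 0.6919 -0.3827 -0.0012] 0.7
side beaker [ 0.7481 -0.2554 -0.0033] 0.88
side beaker [ 0.5904 -0.2808  0.0628] 0.24
top trough [ 0.5712 -0.2546 -0.0037] 0.93
top trough_stop [ 0.5934 -0.1574  0.0436] 0.81
top trough_edge [ 0.5957 -0.2807  0.0632] 0.73
top follower_grip [ 0.5371 -0.4234  0.1103] 0.71
top tray [ 0.3557 -0.2926 -0.0006] 0.77
top tray_grip [ 0.3796 -0.2934  0.0662] 0.95
top tray_grip [ 0.3538 -0.2947 -0.001 ] 0.52
top tray_lip [ 0.2881 -0.2992  0.0078] 0.94
top vial_a_mid [ 0.3434 -0.2433  0.009 ] 0.53
top amber [ 0.6905 -0.3863 -0.0033] 0.77
top beaker [ 0.7505 -0.2558 -0.0021] 0.69
1.1
```

View pics/a_side.png

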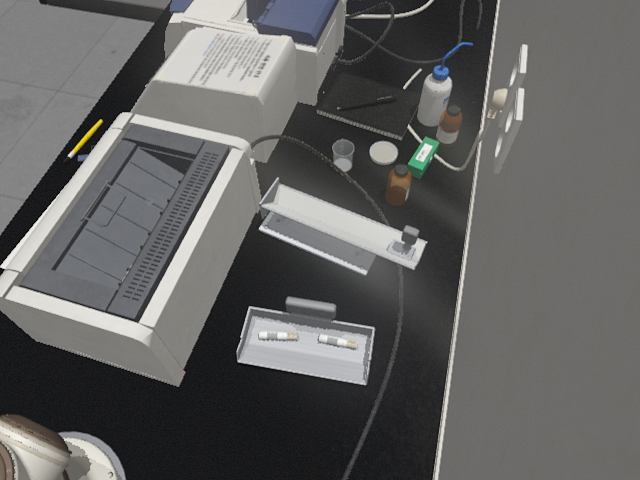

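View pics/a_top.png

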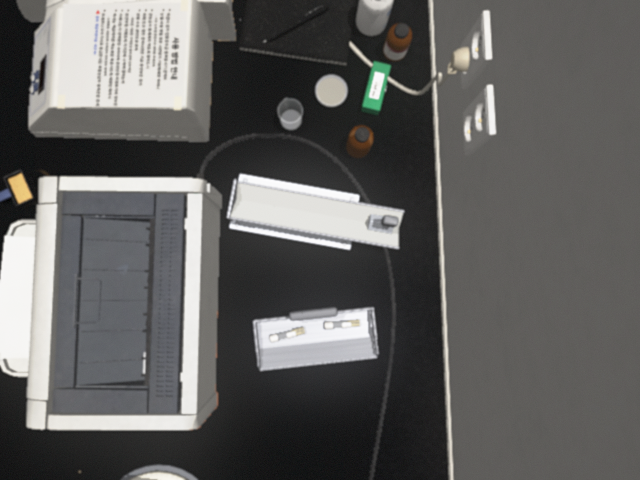

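The top view shows the tray at about (315,340), with its grip on the far side and its ramp towards the robot. The trough is at (315,215), with the stop at left (235,195) and the follower at right (388,222). The amber bottle is at (360,140), the beaker at (290,113), and the printer is to the left. The network points fit the given sizes: trough yaw is about -11°, tray yaw about 4°. I'll lift over the printer, cross, and turn the tool.

```bash
python3 -m crank '[{"dz":-4,"fingers":-1},{"dz":-4,"fingers":-1},{"dx":3.2,"dy":3,"fingers":-1},{"dx":3.2,"dy":3,"fingers":-1},{"dx":3.2,"dy":3,"fingers":-1}]'
python3 -m crank '[{"dx":3.2,"dy":3,"fingers":-1},{"dx":3.2,"dy":3,"fingers":-1},{"dx":3.2,"dy":3,"fingers":-1},{"dx":3.2,"dy":3,"fingers":-1},{"dx":3.2,"dy":3,"fingers":-1}]'
python3 -m crank '[{"dx":3.2,"dy":3,"fingers":-1},{"dx":3.2,"dy":3,"fingers":-1},{"dx":3.2,"dy":3,"fingers":-1},{"dx":3.2,"dy":3,"fingers":-1},{"az":0.14,"fingers":-1}]'
python3 -m crank '[{"az":0.14,"fingers":-1},{"az":0.14,"fingers":-1},{"az":0.14,"fingers":-1},{"az":0.14,"fingers":-1},{"az":0.14,"fingers":-1}]'
cat >> h.py <<'E'
def to(pos,rpy):
    """tool-frame shift (cm) at present orientation, and rotvec (rad) to the goal"""
    s=st(); A=R.from_euler("xyz",s["eef_rot"],degrees=True); B=R.from_euler("xyz",rpy,degrees=True)
    print("shift cm",np.round(A.inv().apply(np.array(pos)-s["tool_pos"])*100,2),"rot",np.round((A.inv()*B).as_rotvec(),3))
E
python3 - <<'E'
from h import *
to([0.38,-0.291,0.2],[180,0,-85.7])
E
```

```text
{'time': 1.1, 'joint_pos': [82.826, 22.043, 0.454, 0.0, -68.412, -14.815], 'tool_pos': [0.234, 0.58, 0.231], 'eef_rot': [179.999, -0.001, -21.989], 'ft_force': [-0.166, 0.023, -0.434], 'finger_gap': 0.085}
shift cm [46.13 75.25  3.13] rot [ 0.    -0.     1.112]$[0]: bad value
$[0]: bad value
$[0]: bad value
$[0]: bad value
```

```bash
python3 -m crank '[{"dx":0,"dy":0,"dz":-4,"ax":0,"ay":0,"az":0,"fingers":-1},{"dx":0,"dy":0,"dz":-4,"ax":0,"ay":0,"az":0,"fingers":-1},{"dx":3.2,"dy":3,"dz":0,"ax":0,"ay":0,"az":0,"fingers":-1},{"dx":3.2,"dy":3,"dz":0,"ax":0,"ay":0,"az":0,"fingers":-1},{"dx":3.2,"dy":3,"dz":0,"ax":0,"ay":0,"az":0,"fingers":-1}]'
```

```text
time: 1.6
tool_pos: [0.2896, 0.4589, 0.3115]
eef_rot: [-180.0, 0.0, -21.9]
ft_force: [1.6, -0.3, 0.0]
finger_gap: 0.0855
```

```bash
python3 -m crank '[{"dx":3.2,"dy":3,"dz":0,"ax":0,"ay":0,"az":0,"fingers":-1},{"dx":3.2,"dy":3,"dz":0,"ax":0,"ay":0,"az":0,"fingers":-1},{"dx":3.2,"dy":3,"dz":0,"ax":0,"ay":0,"az":0,"fingers":-1},{"dx":3.2,"dy":3,"dz":0,"ax":0,"ay":0,"az":0,"fingers":-1},{"dx":3.2,"dy":3,"dz":0,"ax":0,"ay":0,"az":0,"fingers":-1}]'
python3 -m crank '[{"dx":3.2,"dy":3,"dz":0,"ax":0,"ay":0,"az":0,"fingers":-1},{"dx":3.2,"dy":3,"dz":0,"ax":0,"ay":0,"az":0,"fingers":-1},{"dx":3.2,"dy":3,"dz":0,"ax":0,"ay":0,"az":0,"fingers":-1},{"dx":3.2,"dy":3,"dz":0,"ax":0,"ay":0,"az":0,"fingers":-1},{"dx":0,"dy":4,"dz":0,"ax":0,"ay":0,"az":0.14,"fingers":-1}]'
python3 -m crank '[{"dx":0,"dy":4,"dz":0,"ax":0,"ay":0,"az":0.14,"fingers":-1},{"dx":0,"dy":0,"dz":0,"ax":0,"ay":0,"az":0.14,"fingers":-1},{"dx":0,"dy":0,"dz":0,"ax":0,"ay":0,"az":0.14,"fingers":-1},{"dx":0,"dy":0,"dz":0,"ax":0,"ay":0,"az":0.14,"fingers":-1},{"dx":0,"dy":0,"dz":0,"ax":0,"ay":0,"az":0.14,"fingers":-1}]'
python3 - <<'E'
from h import *
to([0.38,-0.291,0.2],[180,0,-85.7])
E
```

```text
time: 2.1
tool_pos: [0.3818, 0.2594, 0.3117]
eef_rot: [-179.9, -0.0, -22.0]
ft_force: [0.8, 1.3, 0.3]
finger_gap: 0.0855
time: 2.6
tool_pos: [0.4423, 0.0632, 0.3108]
eef_rot: [179.9, -0.0, -30.3]
ft_force: [0.4, -0.2, -0.3]
finger_gap: 0.0852
time: 3.1
tool_pos: [0.4201, 0.03, 0.3115]
eef_rot: [-180.0, 0.0, -70.5]
ft_force: [-0.1, 0.1, -0.6]
finger_gap: 0.0854
{'time': 3.1, 'joint_pos': [26.375, -1.622, -17.588, 0.001, -73.998, -6.845], 'tool_pos': [0.42, 0.03, 0.312], 'eef_rot': [-179.965, 0.004, -70.47], 'ft_force': [-0.081, 0.11, -0.625], 'finger_gap': 0.085}
shift cm [28.91 14.52 11.14] rot [-0.001  0.     0.266]
```

```bash
python3 -m crank '[{"dx":4.1,"dy":2,"dz":0,"ax":0,"ay":0,"az":0,"fingers":-1},{"dx":4.1,"dy":2,"dz":0,"ax":0,"ay":0,"az":0,"fingers":-1},{"dx":4.1,"dy":2,"dz":0,"ax":0,"ay":0,"az":0,"fingers":-1},{"dx":4.1,"dy":2,"dz":0,"ax":0,"ay":0,"az":0,"fingers":-1},{"dx":4.1,"dy":2,"dz":0,"ax":0,"ay":0,"az":0,"fingers":-1}]'
python3 -m crank '[{"dx":4.1,"dy":2,"dz":0,"ax":0,"ay":0,"az":0,"fingers":-1},{"dx":4.1,"dy":2,"dz":0,"ax":0,"ay":0,"az":0,"fingers":-1},{"dx":0,"dy":0,"dz":4,"ax":0,"ay":0,"az":0.133,"fingers":-1},{"dx":0,"dy":0,"dz":4,"ax":0,"ay":0,"az":0.133,"fingers":-1},{"dx":0,"dy":0,"dz":3,"ax":0,"ay":0,"az":0,"fingers":-1}]'
python3 - <<'E'
from h import *
look(["tray_grip","tray_lip","tray","follower_grip"],save="b")
to([0.38,-0.291,0.05],[180,0,-85.7])
a=cv2.imread("pics/b_side.png")[200:440,180:480];b=cv2.imread("pics/b_top.png")[150:390,180:480]
cv2.imwrite("pics/b.png",cv2.resize(np.hstack([a,b]),(800,320)))
E
```

```text
time: 3.6
tool_pos: [0.3954, -0.1983, 0.3118]
eef_rot: [-179.9, -0.0, -70.1]
ft_force: [0.7, 0.5, 0.5]
finger_gap: 0.0851
time: 4.1
tool_pos: [0.385, -0.2875, 0.1992]
eef_rot: [179.9, 0.1, -85.6]
ft_force: [-0.2, 0.2, -0.3]
finger_gap: 0.0857
side tray_grip [ 0.38   -0.2872  0.0585] 0.91
side tray_grip [ 0.3463 -0.2766  0.0061] 0.48
side tray_lip [ 0.2852 -0.2965  0.0155] 0.76
side tray_lip [ 0.7445 -0.2539 -0.0027] 0.39
side tray [ 3.505e-01 -2.927e-01 -1.000e-04] 0.72
side tray [ 0.356  -0.3416  0.0066] 0.21
side follower_grip [ 0.5362 -0.4225  0.1051] 0.93
top follower_grip [ 0.5357 -0.4252  0.1069] 0.98
{'time': 4.6, 'joint_pos': [-17.24, 9.422, -21.621, 0.011, -58.794, 21.899], 'tool_pos': [0.387, -0.287, 0.203], 'eef_rot': [-179.852, -0.07, -85.335], 'ft_force': [-0.946, 0.57, -0.219], 'finger_gap': 0.085}
shift cm [ 0.28  0.76 15.27] rot [-0.003 -0.001  0.006]
```

View pics/b.png

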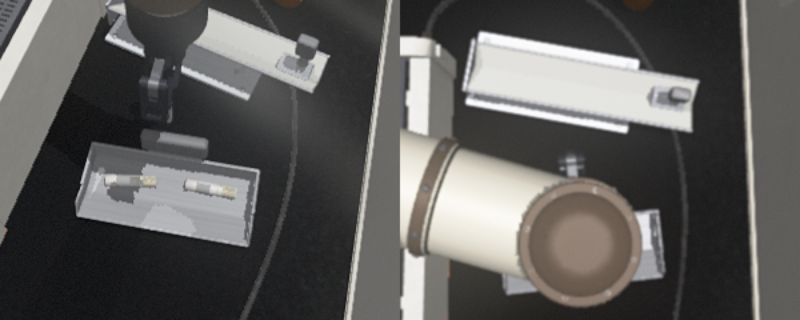

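```bash
python3 -m crank '[{"dx":0.3,"dy":0.7,"dz":0,"ax":0,"ay":0,"az":0,"fingers":-1},{"dx":0,"dy":0,"dz":4,"ax":0,"ay":0,"az":0,"fingers":-1},{"dx":0,"dy":0,"dz":4,"ax":0,"ay":0,"az":0,"fingers":-1},{"dx":0,"dy":0,"dz":4,"ax":0,"ay":0,"az":0,"fingers":-1},{"dx":0,"dy":0,"dz":3.2,"ax":0,"ay":0,"az":0,"fingers":-1}]'
python3 -m crank '[{"dx":0,"dy":0,"dz":0,"ax":0,"ay":0,"az":0,"fingers":-0.2},{"dx":0,"dy":0,"dz":0,"ax":0,"ay":0,"az":0,"fingers":0.2},{"dx":0,"dy":0,"dz":0,"ax":0,"ay":0,"az":0,"fingers":1},{"dx":0,"dy":0,"dz":0,"ax":0,"ay":0,"az":0,"fingers":1},{"dx":0,"dy":0,"dz":0,"ax":0,"ay":0,"az":0,"fingers":1}]'
python3 -m crank '[{"dx":0,"dy":0,"dz":0,"ax":0,"ay":0,"az":0,"fingers":1},{"dx":0,"dy":0,"dz":0,"ax":0,"ay":0,"az":0,"fingers":1},{"dx":0,"dy":0,"dz":0,"ax":0,"ay":0,"az":0,"fingers":1},{"dx":0,"dy":0,"dz":0,"ax":0,"ay":0,"az":0,"fingers":1},{"dx":0,"dy":0,"dz":0,"ax":0,"ay":0,"az":0,"fingers":1}]'
python3 - <<'E'
from h import *
st()
look(["tray_grip","tray_lip","tray"],("side",))
E
```

```text
time: 5.1
tool_pos: [0.3786, -0.2909, 0.0479]
eef_rot: [180.0, 0.0, -85.4]
ft_force: [-0.2, -0.7, -0.2]
finger_gap: 0.0855
time: 5.6
tool_pos: [0.3803, -0.2912, 0.051]
eef_rot: [-179.9, -0.1, -85.3]
ft_force: [0.4, -0.5, 3.3]
finger_gap: 0.0152
time: 6.1
tool_pos: [0.3803, -0.2912, 0.051]
eef_rot: [-179.9, -0.1, -85.3]
ft_force: [-1.1, 1.3, 6.4]
finger_gap: 0.0153
{'time': 6.1, 'joint_pos': [-17.941, 20.83, -32.864, 0.041, -36.146, 22.581], 'tool_pos': [0.38, -0.291, 0.051], 'eef_rot': [-179.861, -0.084, -85.326], 'ft_force': [-1.122, 1.277, 6.426], 'finger_gap': 0.015}
side tray_grip [ 0.3803 -0.2855  0.058 ] 0.77
side tray_lip [ 0.2899 -0.2961  0.0148] 0.7
side tray [ 0.3495 -0.2908 -0.0025] 0.86
```

```bash
python3 -m crank '[{"dx":0,"dy":0,"dz":-0.5,"ax":0,"ay":0,"az":0,"fingers":1},{"dx":0,"dy":0,"dz":-1.5,"ax":0,"ay":0,"az":0,"fingers":1},{"dx":0,"dy":0,"dz":-2.5,"ax":0,"ay":0,"az":0,"fingers":1},{"dx":0,"dy":0,"dz":-3,"ax":0,"ay":0,"az":0,"fingers":1},{"dx":0,"dy":0,"dz":-3,"ax":0,"ay":0,"az":0,"fingers":1}]'
python3 -m crank '[{"dx":0,"dy":0,"dz":-3,"ax":0,"ay":0,"az":0,"fingers":1},{"dx":0,"dy":0,"dz":-3,"ax":0,"ay":0,"az":0,"fingers":1},{"dx":0,"dy":0,"dz":-2,"ax":0,"ay":0,"az":0,"fingers":1},{"dx":0,"dy":0,"dz":-1,"ax":0,"ay":0,"az":0,"fingers":1},{"dx":0,"dy":0,"dz":0,"ax":0,"ay":0,"az":0,"fingers":1}]'
cat >> h.py <<'E'
TY=-11.4; E0=np.array([0.591,-0.283,0.066])
def pour(xt,z,th,lip=[0,.093,.036],yt=0):
    """go to lip at xt,yt (from edge, trough axes), world height z, tilt th deg"""
    L=E0+R.from_euler("z",TY,degrees=True).apply([xt,yt,0]); L[2]=z
    B=R.from_euler("xyz",[180,0,TY-90],degrees=True)*R.from_euler("x",th,degrees=True)
    p=L-B.apply(lip); print("goal",np.round(p,3)); to(p,B.as_euler("xyz",degrees=True))
E
python3 - <<'E'
from h import *
look(["tray_grip","tray_lip","tray"],save="c")
pour(.03,.16,0)
a=cv2.imread("pics/c_side.png")[160:460,180:480];b=cv2.imread("pics/c_top.png")[100:400,180:480]
cv2.imwrite("pics/c.png",cv2.resize(np.hstack([a,b]),(800,400)))
E
```

```text
time: 6.8
tool_pos: [0.3788, -0.2904, 0.1553]
eef_rot: [180.0, 0.0, -85.4]
ft_force: [1.4, -1.1, -2.7]
finger_gap: 0.0154
time: 7.3
tool_pos: [0.3798, -0.2909, 0.2453]
eef_rot: [-179.9, -0.0, -85.4]
ft_force: [0.0, 0.3, -2.7]
finger_gap: 0.0154
side tray_grip [ 0.3801 -0.2878  0.2527] 0.9
side tray_lip [ 0.2855 -0.2959  0.2117] 0.72
side tray_lip [ 0.589  -0.1547  0.0383] 0.22
side tray [ 0.3485 -0.2921  0.1952] 0.64
goal [ 0.712 -0.307  0.196]
{'time': 7.7, 'joint_pos': [-17.945, 7.06, -18.204, -0.005, -64.835, 22.587], 'tool_pos': [0.379, -0.291, 0.243], 'eef_rot': [179.911, 0.042, -85.36], 'ft_force': [-1.406, 0.083, -2.651], 'finger_gap': 0.015}
shift cm [  4.34 -33.     4.69] rot [0.002 0.001 0.28 ]
```

View pics/c.png

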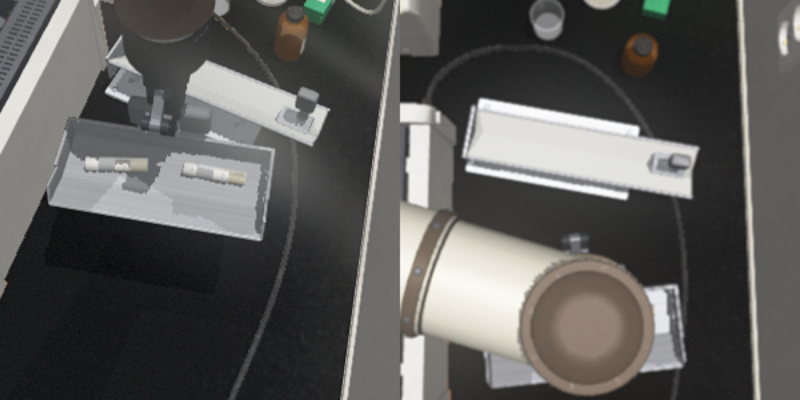

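```bash
python3 -m crank '[{"dx":0,"dy":-0.7,"dz":0,"ax":0,"ay":0,"az":0.03,"fingers":1},{"dx":0,"dy":-1.3,"dz":0,"ax":0,"ay":0,"az":0.06,"fingers":1},{"dx":0.4,"dy":-2,"dz":0,"ax":0,"ay":0,"az":0.06,"fingers":1},{"dx":0.4,"dy":-2.5,"dz":0,"ax":0,"ay":0,"az":0.06,"fingers":1},{"dx":0.4,"dy":-2.5,"dz":0,"ax":0,"ay":0,"az":0.05,"fingers":1}]'
python3 -m crank '[{"dx":0,"dy":-2.5,"dz":0,"ax":0,"ay":0,"az":0.02,"fingers":1},{"dx":0,"dy":-2.5,"dz":0,"ax":0,"ay":0,"az":0,"fingers":1},{"dx":0,"dy":-2.5,"dz":0,"ax":0,"ay":0,"az":0,"fingers":1},{"dx":0,"dy":-2.5,"dz":0,"ax":0,"ay":0,"az":0,"fingers":1},{"dx":0,"dy":-2.5,"dz":0,"ax":0,"ay":0,"az":0,"fingers":1}]'
python3 -m crank '[{"dx":0,"dy":-2.5,"dz":0,"ax":0,"ay":0,"az":0,"fingers":1},{"dx":0,"dy":-2.5,"dz":0,"ax":0,"ay":0,"az":0,"fingers":1},{"dx":0,"dy":-2,"dz":0,"ax":0,"ay":0,"az":0,"fingers":1},{"dx":0,"dy":-1.3,"dz":0,"ax":0,"ay":0,"az":0,"fingers":1},{"dx":0,"dy":-0.7,"dz":0,"ax":0,"ay":0,"az":0,"fingers":1}]'
python3 - <<'E'
from h import *
pour(.03,.16,0)
E
```

```text
time: 8.2
tool_pos: [0.4691, -0.3068, 0.244]
eef_rot: [180.0, 0.0, -100.4]
ft_force: [-0.4, 0.3, -2.6]
finger_gap: 0.0153
time: 8.7
tool_pos: [0.5919, -0.3311, 0.2433]
eef_rot: [179.9, 0.0, -101.4]
ft_force: [0.5, -0.5, -2.0]
finger_gap: 0.0153
time: 9.2
tool_pos: [0.6801, -0.3487, 0.2422]
eef_rot: [179.9, 0.0, -101.4]
ft_force: [0.1, 0.9, -2.3]
finger_gap: 0.0153
goal [ 0.712 -0.307  0.196]
{'time': 9.2, 'joint_pos': [-15.081, 36.164, 25.679, -0.014, -79.653, 3.695], 'tool_pos': [0.68, -0.349, 0.242], 'eef_rot': [179.863, 0.023, -101.389], 'ft_force': [0.059, 0.938, -2.321], 'finger_gap': 0.015}
shift cm [-4.68 -2.28  4.61] rot [0.002 0.    0.   ]
```

```bash
python3 -m crank '[{"dx":-0.7,"dy":0,"dz":0,"ax":0,"ay":0,"az":0,"fingers":1},{"dx":-1.4,"dy":0,"dz":0,"ax":0,"ay":0,"az":0,"fingers":1},{"dx":-1.4,"dy":0,"dz":0,"ax":0,"ay":0,"az":0,"fingers":1},{"dx":-0.8,"dy":0,"dz":0,"ax":0,"ay":0,"az":0,"fingers":1},{"dx":-0.4,"dy":0,"dz":0,"ax":0,"ay":0,"az":0,"fingers":1}]'
python3 -m crank '[{"dx":0,"dy":0.16,"dz":-0.36,"ax":0.04,"ay":0,"az":0,"fingers":1},{"dx":0,"dy":0.16,"dz":-0.36,"ax":0.04,"ay":0,"az":0,"fingers":1},{"dx":0,"dy":0.16,"dz":-0.36,"ax":0.04,"ay":0,"az":0,"fingers":1},{"dx":0,"dy":0.16,"dz":-0.36,"ax":0.04,"ay":0,"az":0,"fingers":1},{"dx":0,"dy":0.16,"dz":-0.36,"ax":0.04,"ay":0,"az":0,"fingers":1}]'
python3 -m crank '[{"dx":0,"dy":0.16,"dz":-0.36,"ax":0.04,"ay":0,"az":0,"fingers":1},{"dx":0,"dy":0.16,"dz":-0.36,"ax":0.04,"ay":0,"az":0,"fingers":1},{"dx":0,"dy":0.16,"dz":-0.36,"ax":0.04,"ay":0,"az":0,"fingers":1},{"dx":0,"dy":0.16,"dz":-0.36,"ax":0.04,"ay":0,"az":0,"fingers":1},{"dx":0,"dy":0,"dz":0,"ax":0,"ay":0,"az":0,"fingers":1}]'
python3 - <<'E'
from h import *
pour(-.006,.085,20.6)
look(["tray_grip","tray_lip","tray"],save="d")
a=cv2.imread("pics/d_side.png")[100:400,180:480];b=cv2.imread("pics/d_top.png")[60:360,180:480]
cv2.imwrite("pics/d.png",cv2.resize(np.hstack([a,b]),(800,400)))
E
```

```text
time: 9.7
tool_pos: [0.6887, -0.3008, 0.2452]
eef_rot: [-180.0, 0.0, -101.3]
ft_force: [0.0, 0.6, -2.5]
finger_gap: 0.0155
time: 10.2
tool_pos: [0.6788, -0.3006, 0.2622]
eef_rot: [-168.4, -0.0, -101.4]
ft_force: [-0.8, 0.5, -2.4]
finger_gap: 0.0147
time: 10.7
tool_pos: [0.668, -0.2985, 0.2748]
eef_rot: [-159.4, -0.0, -101.4]
ft_force: [-0.1, -0.5, -1.9]
finger_gap: 0.0154
goal [ 0.658 -0.297  0.151]
{'time': 10.7, 'joint_pos': [-11.47, 21.673, 3.432, -0.027, -51.141, 0.078], 'tool_pos': [0.668, -0.298, 0.275], 'eef_rot': [-159.382, -0.002, -101.406], 'ft_force': [-0.123, -0.45, -1.911], 'finger_gap': 0.015}
shift cm [ 0.    5.3  11.19] rot [-0. -0. -0.]
side tray_grip [ 0.6635 -0.2937  0.2809] 0.81
side tray_lip [ 0.5959 -0.2825  0.2081] 0.79
side tray [ 0.6564 -0.2934  0.218 ] 0.94
```

View pics/d.png

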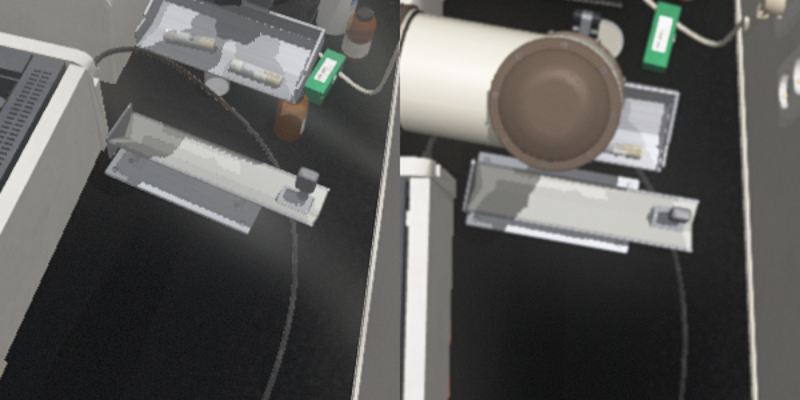

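```bash
python3 -m crank '[{"dx":0,"dy":0.3,"dz":0.6,"ax":0,"ay":0,"az":0,"fingers":1},{"dx":0,"dy":0.6,"dz":1.2,"ax":0,"ay":0,"az":0,"fingers":1},{"dx":0,"dy":0.8,"dz":1.7,"ax":0,"ay":0,"az":0,"fingers":1},{"dx":0,"dy":0.8,"dz":1.7,"ax":0,"ay":0,"az":0,"fingers":1},{"dx":0,"dy":0.8,"dz":1.7,"ax":0,"ay":0,"az":0,"fingers":1}]'
python3 -m crank '[{"dx":0,"dy":0.8,"dz":1.7,"ax":0,"ay":0,"az":0,"fingers":1},{"dx":0,"dy":0.6,"dz":1.3,"ax":0,"ay":0,"az":0,"fingers":1},{"dx":0,"dy":0.4,"dz":0.9,"ax":0,"ay":0,"az":0,"fingers":1},{"dx":0,"dy":0.2,"dz":0.4,"ax":0,"ay":0,"az":0,"fingers":1},{"dx":0,"dy":0,"dz":0,"ax":0,"ay":0,"az":0,"fingers":1}]'
python3 - <<'E'
from h import *
pour(-.006,.076,28)
look(["tray_grip","tray_lip","tray","trough_edge","amber"],save="e")
a=cv2.imread("pics/e_side.png")[120:320,220:460];b=cv2.imread("pics/e_top.png")[110:310,200:440]
cv2.imwrite("pics/e.png",cv2.resize(np.hstack([a,b]),(800,333)))
E
```

```text
time: 11.6
tool_pos: [0.6629, -0.2975, 0.1963]
eef_rot: [-159.4, 0.0, -101.4]
ft_force: [0.2, 0.5, -2.6]
finger_gap: 0.015
time: 12.1
tool_pos: [0.6629, -0.3035, 0.1575]
eef_rot: [-158.5, -0.4, -101.5]
ft_force: [-4.1, -16.7, 10.2]
finger_gap: 0.0152
goal [ 0.649 -0.295  0.151]
{'time': 12.1, 'joint_pos': [-11.835, 26.284, -7.348, 0.435, -34.889, 0.064], 'tool_pos': [0.663, -0.303, 0.157], 'eef_rot': [-158.521, -0.385, -101.535], 'ft_force': [-4.063, -16.653, 10.166], 'finger_gap': 0.015}
shift cm [-0.59  1.64 -0.  ] rot [ 0.114 -0.007  0.001]
side tray_lip [ 0.5927 -0.2829  0.0916] 0.76
side trough_edge [ 0.5892 -0.283   0.0668] 0.81
side trough_edge [ 0.5915 -0.2808  0.0897] 0.43
side amber [ 0.6904 -0.3806  0.0014] 0.56
side amber [ 0.5919 -0.2816  0.0678] 0.3
top amber [ 0.6886 -0.3861 -0.0037] 0.84
```

View pics/e.png

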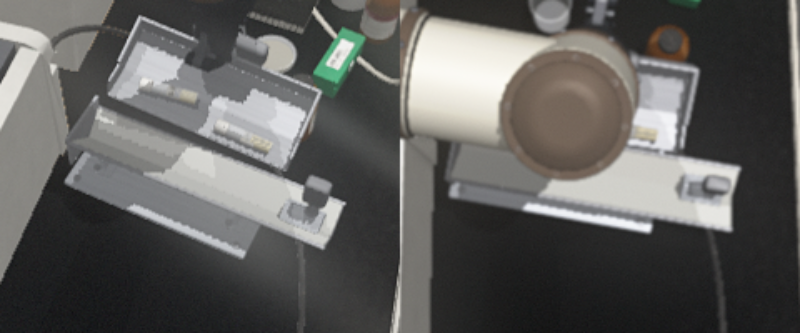

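```bash
python3 - <<'E'
from h import *
s=ctrl.get_state(); F=np.array(s["ft_force"]);T=np.array(s["torque"]); print(F,T,s["joint_torque"])
F=F-[0,0,-2.3]
r=np.cross(F,T)/F.dot(F); print("r0 rel TCP?",r,"dir",F/np.linalg.norm(F), "TF",T@F/np.linalg.norm(F))
a=cv2.imread("pics/e_side.png")[130:250,220:400]; cv2.imwrite("pics/e2.png",cv2.resize(a,(800,533),interpolation=cv2.INTER_CUBIC))
E
```

```text
[ -3.04083407 -17.91396283   7.70259092] [-3.96447314  0.57093132 -1.82639285] [ 12.04246491 -35.08291125  13.38649124   0.17262651  -0.2484483
   0.18534999]
r0 rel TCP? [ 0.06277686 -0.10508568 -0.16911689] dir [-0.14660649 -0.86367857  0.48225083] TF -0.792663117401555
```

View pics/e2.png

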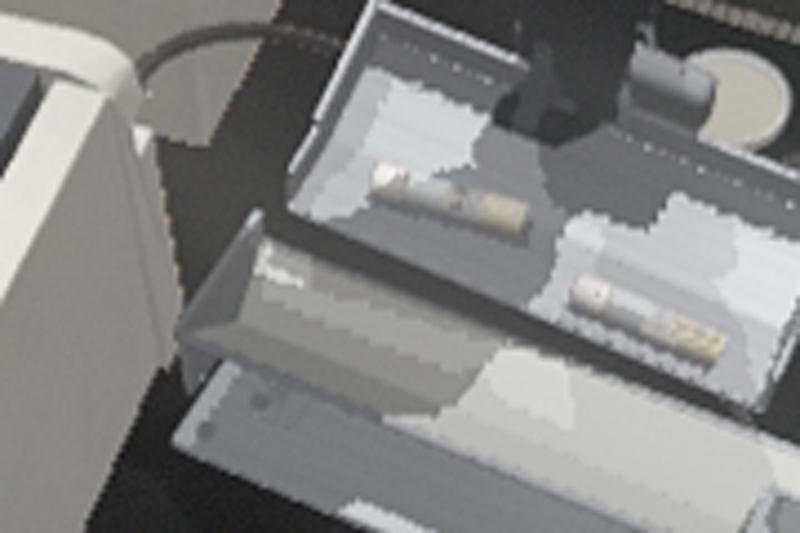

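The zoom shows the tray clear of the trough: left lip corner about (290,210), stop plate (260,215), both vials still inside. The wrist joints carry almost nothing while joint 1 does, so the contact is probably the forearm on the printer. I'll back up to unload it, then fit the arm geometry.

```bash
python3 -m crank '[{"dx":0,"dy":-0.2,"dz":-0.6,"ax":0,"ay":0,"az":0,"fingers":1},{"dx":0,"dy":-0.4,"dz":-1,"ax":0,"ay":0,"az":0,"fingers":1},{"dx":0,"dy":-0.4,"dz":-1,"ax":0,"ay":0,"az":0,"fingers":1},{"dx":0,"dy":-0.3,"dz":-0.8,"ax":0,"ay":0,"az":0,"fingers":1},{"dx":0,"dy":0,"dz":0,"ax":0,"ay":0,"az":0,"fingers":1}]'
cat > fk.py <<'E'
from h import *
from scipy.optimize import least_squares
D=[(22.04,.454,0,.2343,.5797,.231),(-1.622,-17.588,0,.42,.03,.312),(9.422,-21.621,0,.387,-.287,.203),(20.83,-32.864,0,.38,-.291,.051),(7.06,-18.204,0,.379,-.291,.243),(36.164,25.679,0,.68,-.349,.242),(21.673,3.432,20.6,.668,-.298,.275)]
def f(p,full=False):
    L1,L2,e,a,h,d,o=p; out=[];W=[]
    for j2,j3,t,x,y,z in D:
        b,g,t=np.radians([j2,j2-j3,t])
        wr=a+L1*np.sin(b)+L2*np.cos(g)+e*np.sin(g); wz=h+L1*np.cos(b)-L2*np.sin(g)+e*np.cos(g)
        out+=[wr+d*np.sin(t)-np.sqrt(x*x+y*y-o*o),wz-d*np.cos(t)-z]; W.append((wr,wz))
    return W if full else np.array(out)
s=least_squares(lambda p:np.r_[f(p),1e-3*(p-[.41,.43,0,0,.2,.28,.16])],[.41,.43,0,0,.2,.28,.16])
E
python3 - <<'E'
from fk import *
print(np.round(s.x,4),np.abs(f(s.x)).max()); print(np.round(f(s.x,True),3)); q=st(); print(q["torque"],q["joint_torque"])
E
```

```text
time: 13.2
tool_pos: [0.661, -0.2965, 0.1887]
eef_rot: [-159.2, -0.0, -101.3]
ft_force: [0.6, -0.2, -3.2]
finger_gap: 0.0152
[ 5.651e-01  4.211e-01  9.000e-04 -5.000e-04  1.597e-01  2.981e-01
  1.619e-01] 0.0006207322343154131
[[0.603 0.529]
 [0.389 0.61 ]
 [0.453 0.501]
 [0.451 0.349]
 [0.45  0.542]
 [0.747 0.54 ]
 [0.608 0.554]]
{'time': 13.2, 'joint_pos': [-11.423, 24.455, -5.063, -0.015, -39.669, 0.101], 'tool_pos': [0.661, -0.297, 0.189], 'eef_rot': [-159.187, -0.022, -101.336], 'ft_force': [0.61, -0.226, -3.178], 'finger_gap': 0.015}
[ 0.18384419  0.85236471 -0.01290307] [-1.50974309e-01 -4.21989155e+01  1.91788566e+01  4.18767661e+00
  7.92291686e-01 -5.55228136e-03]
```

```bash
python3 - <<'E'
from h import *
def ray(p,uv,z):
    M=cv2.Rodrigues(np.array(p["rvec"],float))[0]; t=np.array(p["tvec"]).ravel()
    d=M.T@np.linalg.inv(p["camera_matrix"])@[*uv,1]; c=-M.T@t; return c+d*(z-c[2])/d[2]
S=ctrl.capture("side");T=ctrl.capture("top")
for z in(.1,.2,.25): print(z,"top corner",ray(T,(221,185),z).round(3),ray(T,(218,400),z).round(3),"side corner",ray(S,(252,150),z).round(3),ray(S,(185,380),0).round(3))
print("white box2 top",ray(T,(212,135),.2).round(3),ray(T,(205,60),.2).round(3))
# expected tray left end corners at present pose
s=ctrl.get_state();A=R.from_euler("xyz",s["eef_rot"],degrees=True)
for n,q in dict(lipL=(-.108,.093,.036),floorL=(-.108,.003,.05),wallL=(-.108,.003,.017),wallR=(.108,.003,.017)).items():
    w=A.apply(q)+s["tool_pos"]; print(n,w.round(3),[np.round(cv2.projectPoints(w,np.array(P["rvec"],float),np.array(P["tvec"],float),np.array(P["camera_matrix"]),None)[0].ravel()) for P in(S,T)])
cv2.imwrite("pics/f.png",np.vstack([S["color"][60:360],T["color"][60:360]])[:,:,::-1])
E
```

```text
0.1 top corner [ 0.607 -0.137  0.1  ] [ 0.244 -0.127  0.1  ] side corner [ 0.657 -0.094  0.1  ] [ 0.228 -0.113  0.   ]
0.2 top corner [ 0.588 -0.152  0.2  ] [ 0.264 -0.143  0.2  ] side corner [ 0.573 -0.136  0.2  ] [ 0.228 -0.113  0.   ]
0.25 top corner [ 0.579 -0.159  0.25 ] [ 0.273 -0.151  0.25 ] side corner [ 0.531 -0.157  0.25 ] [ 0.228 -0.113  0.   ]
white box2 top [ 0.667 -0.139  0.2  ] [ 0.788 -0.129  0.2  ]
lipL [ 0.608 -0.176  0.12 ] [array([284., 170.]), array([242., 182.])]
floorL [ 0.696 -0.193  0.139] [array([306., 131.]), array([251., 127.])]
wallL [ 0.684 -0.191  0.17 ] [array([302., 123.]), array([248., 129.])]
wallR [ 0.642 -0.403  0.17 ] [array([414., 162.]), array([380., 152.])]
```

View pics/f.png

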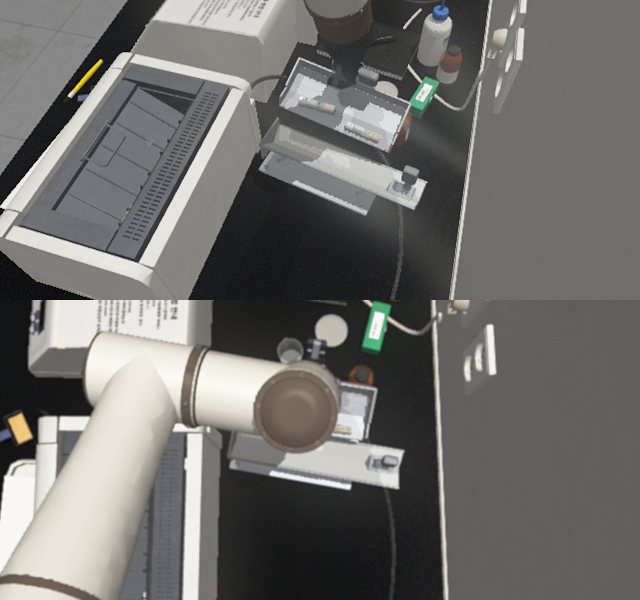

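```bash
python3 - <<'E'
from h import *
def pm(p): return p["camera_matrix"]@np.c_[cv2.Rodrigues(np.array(p["rvec"],float))[0],np.array(p["tvec"]).ravel()]
S=ctrl.capture("side");T=ctrl.capture("top")
def tri(a,b):
    X=cv2.triangulatePoints(pm(S),pm(T),np.array(a,float),np.array(b,float)).ravel();return (X[:3]/X[3]).round(3)
print("printer1",tri((252,150),(221,185)),"box2 farR",tri((297,38),(213,0)),"box2 nearR",tri((248,102),(210,138)),tri((258,92),(210,138)))
for n,z in(("cable",0),):
    from numpy.linalg import inv
    for uv in((230,140),(300,136),(350,165)):
        M=cv2.Rodrigues(np.array(T["rvec"],float))[0];t=np.array(T["tvec"]).ravel();c=-M.T@t;d=M.T@inv(T["camera_matrix"])@[*uv,1];w=c-d*c[2]/d[2]
        q=pm(S)@[*w,1];print(w.round(3),(q[:2]/q[2]).round())
look(["tray_lip","tray_grip","beaker","amber","trough_edge"],("side","top")); print(ctrl.get_state()["ft_force"],ctrl.get_state()["torque"])
b=cv2.imread("pics/a_side.png")[60:210,200:420]; t=cv2.imread("pics/a_top.png")[80:230,180:400]
cv2.imwrite("pics/g.png",np.vstack([cv2.resize(b,(440,300)),cv2.resize(t,(440,300))]))
E
```

```text
printer1 [ 0.587 -0.141  0.188] box2 farR [ 0.882 -0.135  0.201] box2 nearR [ 0.645 -0.129  0.243] [ 0.641 -0.141  0.269]
[ 0.712 -0.14   0.   ] [286. 167.]
[ 0.717 -0.274  0.   ] [347. 178.]
[ 0.658 -0.368  0.   ] [386. 208.]
side tray_lip [ 0.5879 -0.2752  0.1198] 0.93
side tray_grip [ 0.653  -0.2889  0.1969] 0.83
side amber [ 0.6902 -0.382   0.0015] 0.54
side trough_edge [ 0.5923 -0.2803  0.0683] 0.98
side trough_edge [ 0.5892 -0.1556  0.0379] 0.71
top tray_grip [ 0.5909 -0.3596  0.1212] 0.47
top beaker [ 0.7484 -0.2594 -0.0025] 0.76
top amber [ 0.6936 -0.3888  0.    ] 0.59
[-1.6757907   1.08861928 -2.38337172] [ 0.19108548  0.95307947 -0.03260897]
```

View pics/g.png

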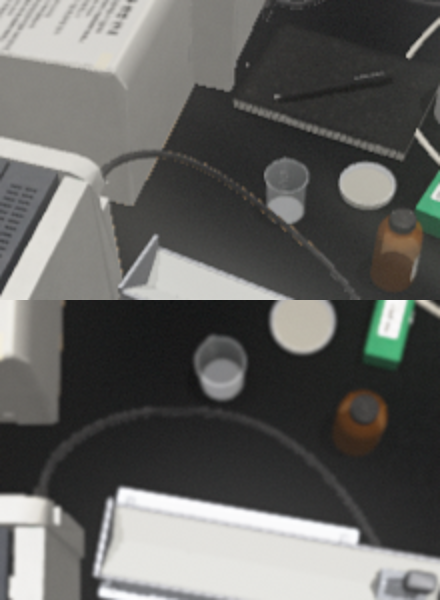

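The enlarged first views show what I hit. The black cable by the printer arches up: in the top view it runs (200,175)-(255,135)-(350,175), but in the side view it sits above where a table-level cable would project. I'll map it in 3D.

```bash
python3 - <<'E'
from h import *
S=ctrl.capture("side");T=ctrl.capture("top")
def pm(p): return p["camera_matrix"]@np.c_[cv2.Rodrigues(np.array(p["rvec"],float))[0],np.array(p["tvec"]).ravel()]
sc=np.array([(252.5,145),(265,137.5),(282,136),(300,142),(320,155),(340,171),(360,191),(375,205)])
M=cv2.Rodrigues(np.array(T["rvec"],float))[0];t=np.array(T["tvec"]).ravel();c=-M.T@t
for uv in((200,175),(210,155),(230,140),(255,135),(280,135),(305,140),(330,155),(350,175),(365,200)):
    d=M.T@np.linalg.inv(T["camera_matrix"])@[*uv,1]; best=[]
    for z in np.arange(0,.26,.004):
        w=c+d*(z-c[2])/d[2]; q=pm(S)@[*w,1]; q=q[:2]/q[2]
        if sc[0,0]<=q[0]<=sc[-1,0]: best.append((abs(np.interp(q[0],sc[:,0],sc[:,1])-q[1]),w))
    if best:
        b=min(best,key=lambda x:x[0]); loc=R.from_euler("z",-TY,degrees=True).apply(b[1]-E0); print(uv,round(b[0],1),b[1].round(3),"trough-frame from edge",loc[:2].round(3))
E
```

```text
(210, 155) 0.5 [ 0.648 -0.126  0.148] trough-frame from edge [0.025 0.165]
(230, 140) 0.0 [ 0.677 -0.157  0.132] trough-frame from edge [0.059 0.14 ]
(255, 135) 0.2 [ 0.694 -0.196  0.096] trough-frame from edge [0.084 0.106]
(280, 135) 0.3 [ 0.707 -0.238  0.048] trough-frame from edge [0.104 0.067]
(305, 140) 0.2 [ 0.709 -0.283  0.   ] trough-frame from edge [0.116 0.023]
(330, 155) 2.9 [ 0.679 -0.33   0.   ] trough-frame from edge [ 0.095 -0.029]
```

The cable rises from the table at about (0.71,-0.28) to z≈0.15 beside the printer. The tray's rear-left corner caught it at z≈0.10. With the tray tipped to 30°, that corner stays about 10 mm above the cable. I'll tip first, shift 5 mm to the right, then lower.

```bash
python3 -m crank '[{"dx":0.1,"dy":0.14,"dz":-0.32,"ax":0.035,"ay":0,"az":0,"fingers":1},{"dx":0.1,"dy":0.14,"dz":-0.32,"ax":0.035,"ay":0,"az":0,"fingers":1},{"dx":0.1,"dy":0.14,"dz":-0.32,"ax":0.035,"ay":0,"az":0,"fingers":1},{"dx":0.1,"dy":0.14,"dz":-0.32,"ax":0.035,"ay":0,"az":0,"fingers":1},{"dx":0.1,"dy":0.09,"dz":-0.22,"ax":0.025,"ay":0,"az":0,"fingers":1}]'
python3 - <<'E'
from h import *
pour(-.006,.080,30.3,yt=-.005)
E
```

```text
time: 14.6
tool_pos: [0.6464, -0.2993, 0.1979]
eef_rot: [-149.9, -0.0, -101.4]
ft_force: [0.8, -0.4, -2.1]
finger_gap: 0.0154
goal [ 0.645 -0.299  0.158]
{'time': 14.6, 'joint_pos': [-12.015, 20.21, -13.442, -0.694, -26.228, 1.153], 'tool_pos': [0.646, -0.299, 0.198], 'eef_rot': [-149.876, -0.001, -101.402], 'ft_force': [0.803, -0.387, -2.113], 'finger_gap': 0.015}
shift cm [-0.    2.13  3.38] rot [ 0.003 -0.    -0.   ]
```

```bash
python3 - <<'E'
from fk import *
L1,L2,e,a,h,d,o=s.x
for z in(.076,.085,.1):
  for th in(30.3,36,40,43,46,50):
    L=E0+R.from_euler("z",TY,degrees=True).apply([-.006,-.005,0]);L[2]=z
    B=R.from_euler("xyz",[180,0,TY-90],degrees=True)*R.from_euler("x",th,degrees=True);p=L-B.apply([0,.093,.036])
    wr=np.sqrt(p[0]**2+p[1]**2-o*o)-d*np.sin(np.radians(th));wz=p[2]+d*np.cos(np.radians(th))-h
    D_=np.hypot(wr,wz);al=np.arctan2(wz,wr);ga=np.arccos((D_**2+L2**2-L1**2)/(2*D_*L2)); g=np.degrees(ga-al)
    print(z,th,p.round(3),"forearm",round(g,1),"j5",round(g+th-90,1))
E
```

```text
0.076 30.3 [ 0.645 -0.299  0.154] forearm 39.8 j5 -19.9
0.076 36 [ 0.637 -0.297  0.16 ] forearm 43.0 j5 -11.0
0.076 40 [ 0.631 -0.296  0.163] forearm 45.4 j5 -4.6
0.076 43 [ 0.627 -0.295  0.166] forearm 47.4 j5 0.4
0.076 46 [ 0.622 -0.294  0.168] forearm 49.5 j5 5.5
0.076 50 [ 0.616 -0.293  0.17 ] forearm 52.5 j5 12.5
0.085 30.3 [ 0.645 -0.299  0.163] forearm 38.6 j5 -21.1
0.085 36 [ 0.637 -0.297  0.169] forearm 41.7 j5 -12.3
0.085 40 [ 0.631 -0.296  0.172] forearm 44.1 j5 -5.9
0.085 43 [ 0.627 -0.295  0.175] forearm 46.1 j5 -0.9
0.085 46 [ 0.622 -0.294  0.177] forearm 48.1 j5 4.1
0.085 50 [ 0.616 -0.293  0.179] forearm 51.1 j5 11.1
0.1 30.3 [ 0.645 -0.299  0.178] forearm 36.6 j5 -23.1
0.1 36 [ 0.637 -0.297  0.184] forearm 39.7 j5 -14.3
0.1 40 [ 0.631 -0.296  0.187] forearm 42.0 j5 -8.0
0.1 43 [ 0.627 -0.295  0.19 ] forearm 43.9 j5 -3.1
0.1 46 [ 0.622 -0.294  0.192] forearm 45.9 j5 1.9
0.1 50 [ 0.616 -0.293  0.194] forearm 48.8 j5 8.8
```

```bash
cat > ik.py <<'E'
from fk import *
P=s.x
LO=np.array([-179,-69,-61,-181,-171,-177.]);HI=np.array([179,118,80,117,-9.2,177.])
def FK(q):
    L1,L2,e,a,h,d,o=P; j=np.radians(q); Z=R.from_euler("z",j[0]); g=j[1]-j[2]
    X=np.array([np.cos(g),0,-np.sin(g)]); N=np.array([-np.sin(g),0,-np.cos(g)])
    C=np.array([a+L1*np.sin(j[1]),0,h+L1*np.cos(j[1])])+L2*X-e*N
    r4=R.from_rotvec(-X*j[3]); lat=r4.apply([0,-1,0]); t=np.cos(j[4])*X-np.sin(j[4])*r4.apply(N)
    x=R.from_rotvec(-t*j[5]).apply(lat); W=C+o*lat; p=W+d*t
    return Z.apply(p),Z.apply(np.c_[x,np.cross(t,x),t].T).T,Z.apply(C),Z.apply(W)
def IK(p,B,q0):
    f=lambda q:np.r_[(FK(q)[0]-p)*10,(FK(q)[1]-B).ravel()]
    return least_squares(f,np.clip(q0,LO+.1,HI-.1),bounds=(LO,HI),x_scale=30)
def goal(lip,yaw,th,ph,l=(0,.093,.036)):
    # ph: lean about tool y (tray -x) of the grasp, grasp point stays; l: lip in unleaned tool frame
    A=R.from_euler("xyz",[180,0,yaw-90],degrees=True)*R.from_euler("x",th,degrees=True)
    B=A*R.from_euler("y",ph,degrees=True); G=np.array(lip)-A.apply(np.array(l)+[0,0,.0187])
    return G+B.apply([0,0,.0187]),B
E
python3 - <<'E'
from ik import *
q=[-12.015,20.21,-13.442,-.694,-26.228,1.153];p,B,C,W=FK(q);print(p.round(3),R.from_matrix(B).as_euler("xyz",degrees=True).round(1))
Lp=E0+R.from_euler("z",TY,degrees=True).apply([-.006,-.005,0]);Lp[2]=.076
for ph in(-30,-22,-15,15,22,30):
    q=np.array([-18,20,-33,0,-36,22.])
    for n,(lip,yaw,th) in dict(grasp=((.2875,-.297,.015),4.7,0),lift=((.2875,-.297,.2),4.7,0),over=(Lp+[0,0,.1],TY,0),t20=(Lp+[0,0,.1],TY,20),t30=(Lp+[0,0,.02],TY,30),t38=(Lp,TY,38),t45=(Lp,TY,45),t50=(Lp,TY,50)).items():
        p,B=goal(lip,yaw,th,ph); r=IK(p,B.as_matrix(),q); q=r.x; _,_,C,W=FK(q)
        print(ph,n,q.round(1),"err",round(np.sqrt(2*r.cost),4),"C",C.round(2),"W",W.round(2))
E
```

```text
[ 0.646 -0.301  0.198] [-149.9   -0.  -101.4]
-30 grasp [-32.9  31.3 -10.5 -25.  -69.5  50.9] err 0.0 C [ 0.51 -0.33  0.36] W [ 0.39 -0.43  0.31]
-30 lift [-32.7  19.    0.  -23.4 -90.3  41.4] err 0.0 C [ 0.49 -0.31  0.56] W [ 0.39 -0.43  0.5 ]
-30 over [-23.9  39.7  33.7 -29.2 -91.   13.8] err 0.0 C [ 0.71 -0.32  0.55] W [ 0.65 -0.44  0.47]
-30 t20 [-26.8  29.3  19.2 -35.9 -73.   29.5] err 0.0 C [ 0.62 -0.31  0.58] W [ 0.54 -0.42  0.49]
-30 t30 [-29.6  29.1   8.5 -44.9 -59.8  46.5] err 0.0 C [ 0.58 -0.33  0.51] W [ 0.49 -0.41  0.4 ]
-30 t38 [-32.6  28.    3.6 -53.3 -55.2  59.7] err 0.0 C [ 0.55 -0.35  0.49] W [ 0.45 -0.4   0.37]
-30 t45 [-35.7  26.7   0.3 -61.  -54.   71. ] err 0.0 C [ 0.51 -0.37  0.48] W [ 0.42 -0.4   0.35]
-30 t50 [-38.3  26.1  -2.  -66.9 -54.2  79.7] err 0.0 C [ 0.49 -0.38  0.47] W [ 0.39 -0.39  0.34]
-22 grasp [-29.5  28.  -15.4 -20.7 -61.1  46.6] err 0.0 C [ 0.5  -0.28  0.37] W [ 0.39 -0.39  0.33]
-22 lift [-29.2  15.7  -4.2 -18.2 -83.2  38.2] err 0.0 C [ 0.48 -0.27  0.56] W [ 0.39 -0.39  0.51]
-22 over [-20.7  38.   30.2 -21.7 -86.2  11.5] err 0.0 C [ 0.72 -0.
[... 3031 characters left out ...]
t [ -4.7   1.  -45.3  42.4 -47.  -21.1] err 0.0 C [ 0.3  -0.02  0.42] W [ 0.37 -0.15  0.5 ]
30 over [ -2.6  33.3  -0.3  32.9 -65.4 -25.2] err 0.0 C [ 0.66 -0.03  0.4 ] W [ 0.7  -0.17  0.47]
30 t20 [ -4.2  22.3 -20.9  50.8 -43.5 -49.6] err 0.0 C [ 0.52 -0.04  0.4 ] W [ 0.6  -0.15  0.49]
30 t30 [-15.   22.  -38.1  93.5 -28.2 -90.4] err 0.0 C [ 0.41 -0.11  0.32] W [ 0.55 -0.14  0.4 ]
30 t38 [ -21.7   21.6  -41.9  117.   -27.6 -111.9] err 0.056 C [ 0.37 -0.15  0.31] W [ 0.52 -0.13  0.37]
30 t45 [ -20.7   20.8  -43.3  117.   -30.7 -116.6] err 0.1918 C [ 0.36 -0.14  0.31] W [ 0.51 -0.11  0.37]
30 t50 [ -19.8   20.4  -44.5  117.   -33.5 -120.4] err 0.2868 C [ 0.35 -0.13  0.31] W [ 0.5  -0.1   0.37]
```

The present grasp can only reach about 37° of tip before joint 5 hits its limit. The IK shows that leaning the grasp 15° sideways, about the closing axis, lets it tip past 45° with margin. I'll take the tray back to its place, regrasp it leaned, and return.

```bash
python3 -m crank '[{"dx":0,"dy":-0.5,"dz":-0.9,"ax":0,"ay":0,"az":0,"fingers":1},{"dx":0,"dy":-1.2,"dz":-2.1,"ax":0,"ay":0,"az":0,"fingers":1},{"dx":0,"dy":-1.3,"dz":-2.2,"ax":0,"ay":0,"az":0,"fingers":1},{"dx":0,"dy":-0.7,"dz":-1.2,"ax":0,"ay":0,"az":0,"fingers":1},{"dx":0,"dy":-0.17,"dz":0.4,"ax":-0.045,"ay":0,"az":0,"fingers":1}]'
python3 -m crank '[{"dx":0,"dy":-0.2,"dz":0.5,"ax":-0.055,"ay":0,"az":0,"fingers":1},{"dx":0,"dy":-0.2,"dz":0.5,"ax":-0.055,"ay":0,"az":0,"fingers":1},{"dx":0,"dy":-0.2,"dz":0.5,"ax":-0.055,"ay":0,"az":0,"fingers":1},{"dx":0,"dy":-0.2,"dz":0.5,"ax":-0.055,"ay":0,"az":0,"fingers":1},{"dx":0,"dy":-0.2,"dz":0.5,"ax":-0.055,"ay":0,"az":0,"fingers":1}]'
python3 -m crank '[{"dx":0,"dy":-0.2,"dz":0.5,"ax":-0.055,"ay":0,"az":0,"fingers":1},{"dx":0,"dy":-0.2,"dz":0.5,"ax":-0.055,"ay":0,"az":0,"fingers":1},{"dx":0,"dy":-0.2,"dz":0.5,"ax":-0.055,"ay":0,"az":0,"fingers":1},{"dx":0,"dy":-0.17,"dz":0.3,"ax":-0.04,"ay":0,"az":0,"fingers":1},{"dx":0,"dy":0,"dz":0,"ax":0,"ay":0,"az":0,"fingers":1}]'
python3 - <<'E'
from h import *
to([.38,-.291,.25],[180,0,-85.4]); look(["tray_lip","tray"],("side",))
E
```

```text
time: 15.1
tool_pos: [0.651, -0.3004, 0.2746]
eef_rot: [-152.2, -0.1, -101.4]
ft_force: [0.2, -0.2, -2.5]
finger_gap: 0.0151
time: 15.6
tool_pos: [0.6691, -0.3039, 0.2509]
eef_rot: [-168.3, -0.0, -101.4]
ft_force: [0.2, 0.4, -2.2]
finger_gap: 0.015
time: 16.1
tool_pos: [0.6796, -0.3058, 0.2317]
eef_rot: [180.0, -0.0, -101.4]
ft_force: [0.2, 0.1, -2.6]
finger_gap: 0.0152
{'time': 16.1, 'joint_pos': [-11.842, 34.221, 20.74, 0.005, -76.52, 0.448], 'tool_pos': [0.68, -0.306, 0.232], 'eef_rot': [179.999, -0.005, -101.393], 'ft_force': [0.195, 0.138, -2.621], 'finger_gap': 0.015}
shift cm [ 4.47 29.66 -1.83] rot [ 0.    -0.    -0.279]
side tray_lip [ 0.5925 -0.2798  0.1962] 0.88
side tray [ 0.6525 -0.2909  0.1834] 0.9
side tray [ 0.5671 -0.2556 -0.0014] 0.3
```

```bash
python3 -m crank '[{"dx":0.4,"dy":0.7,"dz":0,"ax":0,"ay":0,"az":0,"fingers":1},{"dx":0.5,"dy":1.5,"dz":0,"ax":0,"ay":0,"az":0,"fingers":1},{"dx":0.6,"dy":2.2,"dz":0,"ax":0,"ay":0,"az":0,"fingers":1},{"dx":0.6,"dy":2.7,"dz":0,"ax":0,"ay":0,"az":0,"fingers":1},{"dx":0.6,"dy":2.8,"dz":0,"ax":0,"ay":0,"az":0,"fingers":1}]'
python3 -m crank '[{"dx":0.6,"dy":2.8,"dz":0,"ax":0,"ay":0,"az":0,"fingers":1},{"dx":0.6,"dy":2.8,"dz":0,"ax":0,"ay":0,"az":0,"fingers":1},{"dx":0.6,"dy":2.8,"dz":0,"ax":0,"ay":0,"az":0,"fingers":1},{"dx":0,"dy":2.8,"dz":0,"ax":0,"ay":0,"az":0,"fingers":1},{"dx":0,"dy":2.8,"dz":0,"ax":0,"ay":0,"az":0,"fingers":1}]'
python3 -m crank '[{"dx":0,"dy":2.5,"dz":0.7,"ax":0,"ay":0,"az":0,"fingers":1},{"dx":0,"dy":2,"dz":1.5,"ax":0,"ay":0,"az":0,"fingers":1},{"dx":0,"dy":1.3,"dz":2.5,"ax":0,"ay":0,"az":0,"fingers":1},{"dx":0,"dy":0.6,"dz":3,"ax":0,"ay":0,"az":0,"fingers":1},{"dx":0,"dy":0,"dz":3,"ax":0,"ay":0,"az":0,"fingers":1}]'
python3 -m crank '[{"dx":0,"dy":0,"dz":2.5,"ax":0,"ay":0,"az":0,"fingers":1},{"dx":0,"dy":0,"dz":1.8,"ax":0,"ay":0,"az":0,"fingers":1},{"dx":0,"dy":0,"dz":1,"ax":0,"ay":0,"az":0,"fingers":1},{"dx":0,"dy":0,"dz":0,"ax":0,"ay":0,"az":0,"fingers":1},{"dx":0,"dy":0,"dz":0,"ax":0,"ay":0,"az":0,"fingers":1}]'
python3 - <<'E'
from h import *
look(["tray_lip","tray"],("side",)); st()
E
```

```text
time: 16.75
tool_pos: [0.5739, -0.3127, 0.2334]
eef_rot: [-179.9, -0.0, -101.4]
ft_force: [-0.6, -0.1, -1.6]
finger_gap: 0.0152
time: 17.25
tool_pos: [0.4327, -0.3025, 0.2336]
eef_rot: [-179.9, -0.0, -101.4]
ft_force: [-0.2, -0.1, -2.3]
finger_gap: 0.0159
time: 17.75
tool_pos: [0.3707, -0.2898, 0.1264]
eef_rot: [-179.8, -0.0, -101.4]
ft_force: [0.4, -1.1, -2.5]
finger_gap: 0.0151
time: 18.25
tool_pos: [0.3727, -0.2902, 0.0737]
eef_rot: [-179.9, -0.0, -101.4]
ft_force: [-0.3, -1.4, -2.6]
finger_gap: 0.0154
side tray [ 0.3455 -0.2754  0.0245] 0.68
{'time': 18.4, 'joint_pos': [-18.114, 18.161, -32.436, 0.017, -39.24, 6.712], 'tool_pos': [0.373, -0.29, 0.074], 'eef_rot': [-179.84, -0.03, -101.389], 'ft_force': [-0.421, -0.029, -2.653], 'finger_gap': 0.015}
```

```bash
python3 -m crank '[{"dx":0,"dy":0,"dz":1.2,"ax":0,"ay":0,"az":0,"fingers":1},{"dx":0,"dy":0,"dz":0.7,"ax":0,"ay":0,"az":0,"fingers":1},{"dx":0,"dy":0,"dz":0.35,"ax":0,"ay":0,"az":0,"fingers":1},{"dx":0,"dy":0,"dz":0,"ax":0,"ay":0,"az":0,"fingers":1},{"dx":0,"dy":0,"dz":0,"ax":0,"ay":0,"az":0,"fingers":1}]'
python3 -m crank '[{"dx":0,"dy":0,"dz":0,"ax":0,"ay":0,"az":0,"fingers":0},{"dx":0,"dy":0,"dz":0,"ax":0,"ay":0,"az":0,"fingers":-0.5},{"dx":0,"dy":0,"dz":0,"ax":0,"ay":0,"az":0,"fingers":-0.5},{"dx":-0.1,"dy":0,"dz":0,"ax":0,"ay":-0.05,"az":0,"fingers":-0.5},{"dx":-0.1,"dy":0,"dz":0,"ax":0,"ay":-0.06,"az":0,"fingers":-0.5}]'
python3 -m crank '[{"dx":-0.1,"dy":0,"dz":0,"ax":0,"ay":-0.06,"az":0,"fingers":-0.5},{"dx":-0.1,"dy":0,"dz":0,"ax":0,"ay":-0.06,"az":0,"fingers":-0.5},{"dx":-0.1,"dy":0,"dz":0,"ax":0,"ay":-0.032,"az":0,"fingers":-0.5},{"dx":0,"dy":0,"dz":0,"ax":0,"ay":0,"az":0,"fingers":0},{"dx":0,"dy":0,"dz":0,"ax":0,"ay":0,"az":0,"fingers":0.4}]'
python3 -m crank '[{"dx":0,"dy":0,"dz":0,"ax":0,"ay":0,"az":0,"fingers":1},{"dx":0,"dy":0,"dz":0,"ax":0,"ay":0,"az":0,"fingers":1},{"dx":0,"dy":0,"dz":0,"ax":0,"ay":0,"az":0,"fingers":1},{"dx":0,"dy":0,"dz":0,"ax":0,"ay":0,"az":0,"fingers":1},{"dx":0,"dy":0,"dz":0,"ax":0,"ay":0,"az":0,"fingers":1}]'
python3 - <<'E'
from h import *
look(["tray_lip","tray","tray_grip"],("side",)); st()
E
```

```text
time: 18.9
tool_pos: [0.3738, -0.2901, 0.0516]
eef_rot: [-179.8, -0.0, -101.3]
ft_force: [1.3, 4.0, 5.7]
finger_gap: 0.015
time: 19.4
tool_pos: [0.3723, -0.2871, 0.05]
eef_rot: [180.0, 6.4, -101.3]
ft_force: [-0.6, -0.6, 0.3]
finger_gap: 0.0638
time: 19.9
tool_pos: [0.3727, -0.2852, 0.0503]
eef_rot: [180.0, 15.0, -101.4]
ft_force: [0.3, 0.2, 0.2]
finger_gap: 0.0357
time: 20.4
tool_pos: [0.3733, -0.2848, 0.0507]
eef_rot: [-180.0, 15.0, -101.4]
ft_force: [0.7, 0.4, 0.8]
finger_gap: 0.0152
side tray_lip [ 0.2818 -0.2705  0.0152] 0.65
side tray [ 3.417e-01 -2.803e-01 -2.000e-04] 0.8
side tray_grip [ 0.3715 -0.2841  0.0604] 0.96
side tray_grip [ 3.431e-01 -2.839e-01  1.000e-04] 0.56
{'time': 20.6, 'joint_pos': [-27.89, 23.875, -22.014, -18.926, -50.037, 29.463], 'tool_pos': [0.373, -0.285, 0.051], 'eef_rot': [-179.993, 15.025, -101.396], 'ft_force': [1.514, 1.199, 0.476], 'finger_gap': 0.015}
```

```bash
python3 -m crank '[{"dx":-0.13,"dy":0,"dz":-0.48,"ax":0,"ay":0,"az":0,"fingers":1},{"dx":-0.39,"dy":0,"dz":-1.45,"ax":0,"ay":0,"az":0,"fingers":1},{"dx":-0.65,"dy":0,"dz":-2.4,"ax":0,"ay":0,"az":0,"fingers":1},{"dx":-0.78,"dy":0,"dz":-2.9,"ax":0,"ay":0,"az":0,"fingers":1},{"dx":-0.78,"dy":0,"dz":-2.9,"ax":0,"ay":0,"az":0,"fingers":1}]'
python3 -m crank '[{"dx":-0.78,"dy":0,"dz":-2.9,"ax":0,"ay":0,"az":0,"fingers":1},{"dx":-0.65,"dy":0,"dz":-2.4,"ax":0,"ay":0,"az":0,"fingers":1},{"dx":-0.39,"dy":0,"dz":-1.45,"ax":0,"ay":0,"az":0,"fingers":1},{"dx":-0.13,"dy":-0.7,"dz":-0.48,"ax":0,"ay":0,"az":0,"fingers":1},{"dx":0,"dy":-1.5,"dz":0,"ax":0,"ay":0,"az":0,"fingers":1}]'
python3 -m crank '[{"dx":0,"dy":-2.2,"dz":0,"ax":0,"ay":0,"az":0,"fingers":1},{"dx":-0.46,"dy":-2.6,"dz":0.12,"ax":0,"ay":0,"az":0,"fingers":1},{"dx":-0.46,"dy":-2.6,"dz":0.12,"ax":0,"ay":0,"az":0,"fingers":1},{"dx":-0.46,"dy":-2.6,"dz":0.12,"ax":0,"ay":0,"az":0,"fingers":1},{"dx":-0.46,"dy":-2.6,"dz":0.12,"ax":0,"ay":0,"az":0,"fingers":1}]'
python3 -m crank '[{"dx":-0.46,"dy":-2.6,"dz":0.12,"ax":0,"ay":0,"az":0,"fingers":1},{"dx":-0.46,"dy":-2.6,"dz":0.12,"ax":0,"ay":0,"az":0,"fingers":1},{"dx":-0.46,"dy":-2.6,"dz":0.12,"ax":0,"ay":0,"az":0,"fingers":1},{"dx":-0.46,"dy":-2.6,"dz":0.12,"ax":0,"ay":0,"az":0,"fingers":1},{"dx":-0.46,"dy":-2.2,"dz":0.12,"ax":0,"ay":0,"az":0,"fingers":1}]'
python3 -m crank '[{"dx":-0.46,"dy":-1.5,"dz":0.12,"ax":0,"ay":0,"az":0,"fingers":1},{"dx":0,"dy":-1,"dz":0,"ax":0,"ay":0,"az":0,"fingers":1},{"dx":0,"dy":-0.4,"dz":0,"ax":0,"ay":0,"az":0,"fingers":1},{"dx":0,"dy":0,"dz":0,"ax":0,"ay":0,"az":0,"fingers":1},{"dx":0,"dy":0,"dz":0,"ax":0,"ay":0,"az":0,"fingers":1}]'
cat >> h.py <<'E'
_B0=R.from_euler("xyz",[180,15.0,-101.4],degrees=True)
LT=_B0.inv().apply(np.array([.2822,-.271,.015])-[.3733,-.2848,.0507])
YL=np.array([np.cos(np.radians(15)),0,-np.sin(np.radians(15))])
def pour2(xt,z,th,yt=-.005):
    L=E0+R.from_euler("z",TY,degrees=True).apply([xt,yt,0]); L[2]=z
    B=_B0*R.from_rotvec(YL*np.radians(th)); s=ctrl.get_state(); A=R.from_euler("xyz",s["eef_rot"],degrees=True)
    print("lip now",np.round(A.apply(LT)+s["tool_pos"],4)); to(L-B.apply(LT),B.as_euler("xyz",degrees=True))
E
python3 - <<'E'
from h import *
print(LT.round(4)); pour2(-.006,.2,0)
for a in(.05,):
    print("tip",a,"rot",YL*a,"shift cm",((LT-R.from_rotvec(YL*a).apply(LT))*100).round(2))
look(["tray_lip","tray","tray_grip"],("side",))
E
```

```text
time: 21.1
tool_pos: [0.3723, -0.2846, 0.1562]
eef_rot: [179.9, 15.0, -101.5]
ft_force: [1.1, -0.5, -1.8]
finger_gap: 0.0153
time: 21.6
tool_pos: [0.3947, -0.2891, 0.2308]
eef_rot: [-180.0, 15.0, -101.4]
ft_force: [0.6, 0.3, -2.7]
finger_gap: 0.0154
time: 22.1
tool_pos: [0.5235, -0.2951, 0.2279]
eef_rot: [179.8, 15.1, -101.5]
ft_force: [0.2, -0.1, -1.6]
finger_gap: 0.0154
time: 22.6
tool_pos: [0.6519, -0.2965, 0.227]
eef_rot: [179.7, 15.1, -101.5]
ft_force: [-0.9, -0.4, -1.9]
finger_gap: 0.0154
time: 23.1
tool_pos: [0.6793, -0.298, 0.2295]
eef_rot: [179.9, 15.0, -101.4]
ft_force: [-0.3, -0.3, -1.8]
finger_gap: 0.015
[0.0136 0.092  0.0333]
lip now [ 0.5881 -0.2842  0.194 ]
{'time': 23.1, 'joint_pos': [-17.676, 36.32, 28.447, -15.004, -84.13, 8.056], 'tool_pos': [0.679, -0.298, 0.229], 'eef_rot': [179.876, 15.029, -101.442], 'ft_force': [-0.306, -0.288, -1.813], 'finger_gap': 0.015}
shift cm [ 0.15  0.35 -0.69] rot [ 0.002  0.001 -0.001]
tip 0.05 rot [ 0.04829629  0.         -0.01294095] shift cm [-0.12  0.19 -0.44]
side tray_lip [ 0.5885 -0.282   0.1925] 0.75
side tray [ 0.6506 -0.292   0.1775] 0.59
side tray_grip [ 0.68   -0.2987  0.2391] 0.83
```

```bash
python3 -m crank '[{"dx":-0.06,"dy":0.12,"dz":-0.24,"ax":0.026,"ay":0,"az":-0.007,"fingers":1},{"dx":-0.13,"dy":0.2,"dz":-0.475,"ax":0.052,"ay":0,"az":-0.014,"fingers":1},{"dx":-0.13,"dy":0.2,"dz":-0.475,"ax":0.052,"ay":0,"az":-0.014,"fingers":1},{"dx":-0.13,"dy":0.2,"dz":-0.475,"ax":0.052,"ay":0,"az":-0.014,"fingers":1},{"dx":-0.13,"dy":0.2,"dz":-0.475,"ax":0.052,"ay":0,"az":-0.014,"fingers":1}]'
python3 -m crank '[{"dx":-0.13,"dy":0.2,"dz":-0.475,"ax":0.052,"ay":0,"az":-0.014,"fingers":1},{"dx":-0.13,"dy":0.2,"dz":-0.475,"ax":0.052,"ay":0,"az":-0.014,"fingers":1},{"dx":-0.13,"dy":0.2,"dz":-0.475,"ax":0.052,"ay":0,"az":-0.014,"fingers":1},{"dx":-0.13,"dy":0.2,"dz":-0.475,"ax":0.052,"ay":0,"az":-0.014,"fingers":1},{"dx":-0.13,"dy":0.2,"dz":-0.475,"ax":0.052,"ay":0,"az":-0.014,"fingers":1}]'
python3 - <<'E'
from h import *
pour2(-.006,.078,31)
E
```

```text
time: 23.8
tool_pos: [0.668, -0.2958, 0.2528]
eef_rot: [-165.5, 14.5, -97.7]
ft_force: [-0.0, -0.2, -1.3]
finger_gap: 0.0153
time: 24.3
tool_pos: [0.6502, -0.2919, 0.2723]
eef_rot: [-149.7, 13.0, -93.9]
ft_force: [0.7, -0.1, -2.9]
finger_gap: 0.0152
lip now [ 0.5879 -0.284   0.196 ]
{'time': 24.3, 'joint_pos': [-20.437, 19.832, 5.576, -24.951, -51.548, 24.513], 'tool_pos': [0.65, -0.292, 0.272], 'eef_rot': [-149.714, 13.021, -93.858], 'ft_force': [0.746, -0.078, -2.935], 'finger_gap': 0.015}
shift cm [2.89 6.18 9.44] rot [ 0.027  0.    -0.006]
```

```bash
python3 -m crank '[{"dx":0.14,"dy":0.31,"dz":0.47,"ax":0,"ay":0,"az":0,"fingers":1},{"dx":0.29,"dy":0.62,"dz":0.94,"ax":0,"ay":0,"az":0,"fingers":1},{"dx":0.43,"dy":0.92,"dz":1.42,"ax":0,"ay":0,"az":0,"fingers":1},{"dx":0.5,"dy":1.08,"dz":1.65,"ax":0,"ay":0,"az":0,"fingers":1},{"dx":0.5,"dy":1.08,"dz":1.65,"ax":0,"ay":0,"az":0,"fingers":1}]'
python3 -m crank '[{"dx":0.43,"dy":0.92,"dz":1.42,"ax":0,"ay":0,"az":0,"fingers":1},{"dx":0.32,"dy":0.69,"dz":1.06,"ax":0,"ay":0,"az":0,"fingers":1},{"dx":0.18,"dy":0.4,"dz":0.5,"ax":0,"ay":0,"az":0,"fingers":1},{"dx":0.05,"dy":0.1,"dz":0.2,"ax":0,"ay":0,"az":0,"fingers":1},{"dx":0,"dy":0,"dz":0,"ax":0,"ay":0,"az":0,"fingers":1}]'
python3 - <<'E'
from h import *
pour2(-.006,.078,45)
look(["tray_lip","trough_edge"],("side",))
E
```

```text
time: 24.8
tool_pos: [0.6469, -0.2931, 0.1928]
eef_rot: [-150.0, 13.1, -93.9]
ft_force: [0.6, -0.5, -3.0]
finger_gap: 0.0153
time: 25.3
tool_pos: [0.6448, -0.295, 0.1574]
eef_rot: [-149.8, 13.0, -93.9]
ft_force: [-2.6, -1.6, -1.5]
finger_gap: 0.0152
lip now [ 0.5824 -0.2871  0.0811]
{'time': 25.3, 'joint_pos': [-21.643, 25.473, -1.159, -30.926, -41.172, 33.83], 'tool_pos': [0.645, -0.295, 0.157], 'eef_rot': [-149.804, 12.978, -93.874], 'ft_force': [-2.638, -1.634, -1.508], 'finger_gap': 0.015}
shift cm [-0.57  1.32 -1.92] rot [ 0.264 -0.    -0.069]
side tray_lip [ 0.5805 -0.2836  0.0797] 0.74
side trough_edge [ 0.588  -0.2845  0.0644] 0.97
```

```bash
python3 -m crank '[{"dx":-0.06,"dy":0.14,"dz":-0.21,"ax":0.029,"ay":0,"az":-0.008,"fingers":1},{"dx":-0.06,"dy":0.14,"dz":-0.21,"ax":0.029,"ay":0,"az":-0.008,"fingers":1},{"dx":-0.06,"dy":0.14,"dz":-0.21,"ax":0.029,"ay":0,"az":-0.008,"fingers":1},{"dx":-0.06,"dy":0.14,"dz":-0.21,"ax":0.029,"ay":0,"az":-0.008,"fingers":1},{"dx":-0.06,"dy":0.14,"dz":-0.21,"ax":0.029,"ay":0,"az":-0.008,"fingers":1}]'
python3 -m crank '[{"dx":-0.06,"dy":0.14,"dz":-0.21,"ax":0.029,"ay":0,"az":-0.008,"fingers":1},{"dx":-0.06,"dy":0.14,"dz":-0.21,"ax":0.029,"ay":0,"az":-0.008,"fingers":1},{"dx":-0.06,"dy":0.14,"dz":-0.21,"ax":0.029,"ay":0,"az":-0.008,"fingers":1},{"dx":-0.06,"dy":0.14,"dz":-0.21,"ax":0.029,"ay":0,"az":-0.008,"fingers":1},{"dx":-0.06,"dy":0.14,"dz":-0.21,"ax":0.029,"ay":0,"az":-0.008,"fingers":1}]'
python3 -m crank '[{"dx":0,"dy":0,"dz":0,"ax":0,"ay":0,"az":0,"fingers":1},{"dx":0,"dy":0,"dz":0,"ax":0,"ay":0,"az":0,"fingers":1},{"dx":0,"dy":0,"dz":0,"ax":0,"ay":0,"az":0,"fingers":1},{"dx":0,"dy":0,"dz":0,"ax":0,"ay":0,"az":0,"fingers":1},{"dx":0,"dy":0,"dz":0,"ax":0,"ay":0,"az":0,"fingers":1}]'
python3 - <<'E'
from h import *
pour2(-.006,.078,50)
look(["vial_a_mid","vial_a","amber","beaker"],("side","top"),save="p")
a=cv2.imread("pics/p_side.png")[110:290,220:460];b=cv2.imread("pics/p_top.png")[110:290,200:440]
cv2.imwrite("pics/p.png",cv2.resize(np.hstack([a,b]),(800,300)))
E
```

```text
time: 25.95
tool_pos: [0.6338, -0.291, 0.1626]
eef_rot: [-141.0, 11.8, -91.9]
ft_force: [-0.3, 0.3, -2.6]
finger_gap: 0.0155
time: 26.45
tool_pos: [0.6216, -0.2885, 0.1663]
eef_rot: [-132.3, 10.2, -90.2]
ft_force: [-0.4, 0.4, -2.3]
finger_gap: 0.0153
time: 26.95
tool_pos: [0.6215, -0.2889, 0.1658]
eef_rot: [-132.5, 10.2, -90.2]
ft_force: [-0.5, 0.0, -2.5]
finger_gap: 0.0152
lip now [ 0.5839 -0.2862  0.0744]
{'time': 26.95, 'joint_pos': [-29.254, 21.365, -7.767, -57.467, -33.237, 66.613], 'tool_pos': [0.621, -0.289, 0.166], 'eef_rot': [-132.475, 10.172, -90.234], 'ft_force': [-0.549, 0.01, -2.514], 'finger_gap': 0.015}
shift cm [-0.13 -0.05 -0.76] rot [ 0.059  0.001 -0.013]
side vial_a_mid [ 0.5897 -0.1565  0.0384] 0.5
side amber [ 6.934e-01 -3.794e-01  2.000e-04] 0.55
top amber [ 0.6903 -0.3842 -0.0028] 0.81
top beaker [ 0.7463 -0.2594 -0.0041] 0.84
```

View pics/p.png

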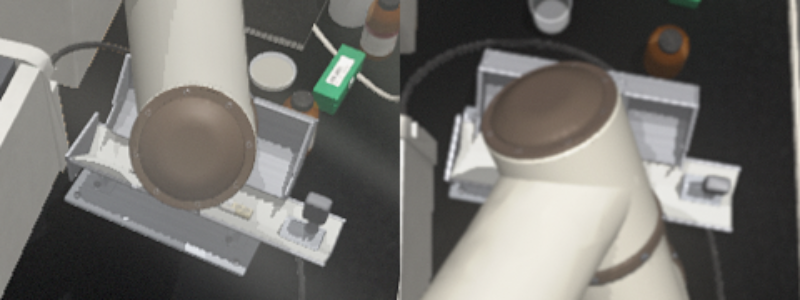

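```bash
python3 -m crank '[{"dx":-0.06,"dy":0.14,"dz":-0.21,"ax":0.029,"ay":0,"az":-0.008,"fingers":1},{"dx":-0.06,"dy":0.14,"dz":-0.21,"ax":0.029,"ay":0,"az":-0.008,"fingers":1},{"dx":0,"dy":0,"dz":0,"ax":0,"ay":0,"az":0,"fingers":1},{"dx":0,"dy":0,"dz":0,"ax":0,"ay":0,"az":0,"fingers":1},{"dx":0,"dy":0,"dz":0,"ax":0,"ay":0,"az":0,"fingers":1}]'
python3 - <<'E'
from h import *
s=st();A=R.from_euler("xyz",s["eef_rot"],degrees=True);print("up",A.inv().apply([0,0,1]).round(3),"away",A.inv().apply([.98,-.198,0]).round(3))
pour2(-.006,.2,0)
E
```

```text
time: 27.95
tool_pos: [0.6165, -0.2882, 0.1669]
eef_rot: [-129.0, 9.5, -89.6]
ft_force: [0.2, 0.4, -1.8]
finger_gap: 0.0153
{'time': 27.95, 'joint_pos': [-31.891, 21.096, -8.867, -64.638, -33.743, 75.616], 'tool_pos': [0.616, -0.288, 0.167], 'eef_rot': [-129.05, 9.456, -89.643], 'ft_force': [0.231, 0.356, -1.818], 'finger_gap': 0.015}
up [-0.164 -0.766 -0.621] away [ 0.201 -0.643  0.739]
lip now [ 0.5844 -0.2866  0.0734]
{'time': 27.95, 'joint_pos': [-31.891, 21.096, -8.867, -64.638, -33.743, 75.616], 'tool_pos': [0.616, -0.288, 0.167], 'eef_rot': [-129.05, 9.456, -89.643], 'ft_force': [0.231, 0.356, -1.818], 'finger_gap': 0.015}
shift cm [ 0.12 -9.13  0.15] rot [-0.842 -0.001  0.229]
```

```bash
python3 -m crank '[{"dx":-0.2,"dy":-0.9,"dz":-0.75,"ax":0,"ay":0,"az":0,"fingers":1},{"dx":-0.45,"dy":-2.1,"dz":-1.7,"ax":0,"ay":0,"az":0,"fingers":1},{"dx":-0.5,"dy":-2.4,"dz":-1.9,"ax":0,"ay":0,"az":0,"fingers":1},{"dx":-0.5,"dy":-2.4,"dz":-1.9,"ax":0,"ay":0,"az":0,"fingers":1},{"dx":-0.3,"dy":-1.4,"dz":-1.2,"ax":0,"ay":0,"az":0,"fingers":1}]'
python3 -m crank '[{"dx":0.14,"dy":-0.25,"dz":0.51,"ax":-0.056,"ay":0,"az":0.015,"fingers":1},{"dx":0.14,"dy":-0.25,"dz":0.51,"ax":-0.056,"ay":0,"az":0.015,"fingers":1},{"dx":0.14,"dy":-0.25,"dz":0.51,"ax":-0.056,"ay":0,"az":0.015,"fingers":1},{"dx":0.14,"dy":-0.25,"dz":0.51,"ax":-0.056,"ay":0,"az":0.015,"fingers":1},{"dx":0.14,"dy":-0.25,"dz":0.51,"ax":-0.056,"ay":0,"az":0.015,"fingers":1}]'
python3 -m crank '[{"dx":0.14,"dy":-0.25,"dz":0.51,"ax":-0.056,"ay":0,"az":0.015,"fingers":1},{"dx":0.14,"dy":-0.25,"dz":0.51,"ax":-0.056,"ay":0,"az":0.015,"fingers":1},{"dx":0.14,"dy":-0.25,"dz":0.51,"ax":-0.056,"ay":0,"az":0.015,"fingers":1},{"dx":0.14,"dy":-0.25,"dz":0.51,"ax":-0.056,"ay":0,"az":0.015,"fingers":1},{"dx":0.14,"dy":-0.25,"dz":0.51,"ax":-0.056,"ay":0,"az":0.015,"fingers":1}]'
python3 -m crank '[{"dx":0.14,"dy":-0.25,"dz":0.51,"ax":-0.056,"ay":0,"az":0.015,"fingers":1},{"dx":0.14,"dy":-0.25,"dz":0.51,"ax":-0.056,"ay":0,"az":0.015,"fingers":1},{"dx":0.14,"dy":-0.25,"dz":0.51,"ax":-0.056,"ay":0,"az":0.015,"fingers":1},{"dx":0.14,"dy":-0.25,"dz":0.51,"ax":-0.056,"ay":0,"az":0.015,"fingers":1},{"dx":0.14,"dy":-0.25,"dz":0.51,"ax":-0.056,"ay":0,"az":0.015,"fingers":1}]'
python3 - <<'E'
from h import *
pour2(-.006,.2,0)
look(["vial_a_mid","vial_a","amber","beaker","tray_lip"],("side","top"),save="r")
a=cv2.imread("pics/r_side.png")[70:290,220:460];b=cv2.imread("pics/r_top.png")[70:290,200:440]
cv2.imwrite("pics/r.png",cv2.resize(np.hstack([a,b]),(800,367)))
E
```

```text
time: 28.45
tool_pos: [0.6172, -0.2882, 0.2904]
eef_rot: [-128.9, 9.3, -89.6]
ft_force: [-0.0, -0.3, -1.8]
finger_gap: 0.0154
time: 28.95
tool_pos: [0.6433, -0.2931, 0.2762]
eef_rot: [-145.9, 12.4, -92.9]
ft_force: [0.1, 0.1, -2.1]
finger_gap: 0.0153
time: 29.45
tool_pos: [0.666, -0.298, 0.2582]
eef_rot: [-162.8, 14.3, -96.9]
ft_force: [-0.0, 0.2, -2.0]
finger_gap: 0.0153
time: 29.95
tool_pos: [0.6828, -0.3016, 0.2343]
eef_rot: [-179.9, 14.9, -101.2]
ft_force: [0.4, -0.3, -2.5]
finger_gap: 0.0154
lip now [ 0.5917 -0.2881  0.1985]
{'time': 29.95, 'joint_pos': [-17.803, 36.612, 29.619, -14.869, -84.836, 8.147], 'tool_pos': [0.683, -0.302, 0.234], 'eef_rot': [-179.909, 14.897, -101.227], 'ft_force': [0.403, -0.34, -2.479], 'finger_gap': 0.015}
shift cm [ 0.01  0.76 -0.15] rot [-0.001 -0.002  0.003]
side vial_a_mid [ 0.5743 -0.2432  0.0485] 0.57
side vial_a [ 0.5502 -0.3554  0.0532] 0.59
side vial_a [ 0.5623 -0.2759  0.0485] 0.56
side amber [ 6.903e-01 -3.802e-01 -2.000e-04] 0.95
side amber [ 7.442e-01 -2.564e-01  2.000e-04] 0.56
side beaker [ 0.7477 -0.2567 -0.0039] 0.59
side tray_lip [ 0.5914 -0.2894  0.1993] 0.87
top vial_a_mid [ 0.5746 -0.2433  0.0491] 0.59
top vial_a_mid [ 0.6573 -0.2987  0.1832] 0.57
top vial_a [ 0.5546 -0.3542  0.0495] 0.55
top vial_a [ 0.5677 -0.273   0.0491] 0.52
top beaker [ 0.7493 -0.2582 -0.0031] 0.78
top tray_lip [ 0.5922 -0.2907  0.1953] 0.96
```

View pics/r.png

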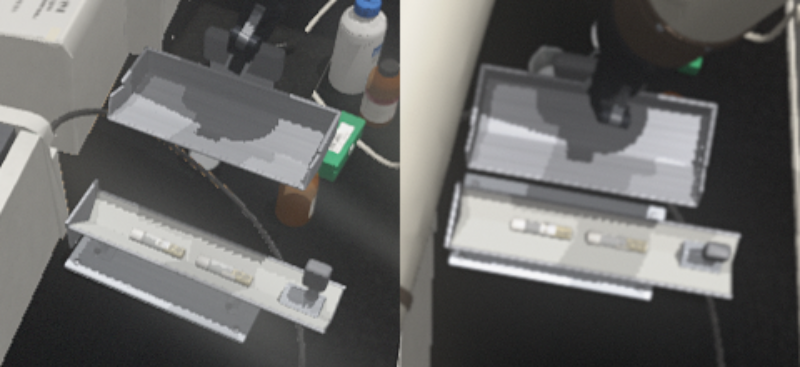

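Both vials lie in the V's fold: side crop (158,243) and (225,270), top crop (540,228) and (615,240). The tray is empty, and the bottle and beaker have not moved. I'll return the tray to the worktop.

```bash
python3 -m crank '[{"dx":0.72,"dy":1.5,"dz":-0.19,"ax":0,"ay":0,"az":0,"fingers":1},{"dx":0.72,"dy":3,"dz":-0.19,"ax":0,"ay":0,"az":0,"fingers":1},{"dx":0.72,"dy":3.7,"dz":-0.19,"ax":0,"ay":0,"az":0,"fingers":1},{"dx":0.72,"dy":3.8,"dz":-0.19,"ax":0,"ay":0,"az":0,"fingers":1},{"dx":0.72,"dy":3.8,"dz":-0.19,"ax":0,"ay":0,"az":0,"fingers":1}]'
python3 -m crank '[{"dx":0.72,"dy":3.8,"dz":-0.19,"ax":0,"ay":0,"az":0,"fingers":1},{"dx":0,"dy":3.8,"dz":0,"ax":0,"ay":0,"az":0,"fingers":1},{"dx":0,"dy":3.4,"dz":0,"ax":0,"ay":0,"az":0,"fingers":1},{"dx":0,"dy":2.4,"dz":0,"ax":0,"ay":0,"az":0,"fingers":1},{"dx":0.4,"dy":1.3,"dz":1.45,"ax":0,"ay":0,"az":0,"fingers":1}]'
python3 -m crank '[{"dx":0.78,"dy":0,"dz":2.9,"ax":0,"ay":0,"az":0,"fingers":1},{"dx":0.91,"dy":0,"dz":3.4,"ax":0,"ay":0,"az":0,"fingers":1},{"dx":0.91,"dy":0,"dz":3.4,"ax":0,"ay":0,"az":0,"fingers":1},{"dx":0.78,"dy":0,"dz":2.9,"ax":0,"ay":0,"az":0,"fingers":1},{"dx":0.2,"dy":0,"dz":0.8,"ax":0,"ay":0,"az":0,"fingers":1}]'
python3 - <<'E'
from h import *
to([.3733,-.2848,.0507],[180,15,-101.4])
E
```

```text
time: 31.05
tool_pos: [0.5181, -0.3077, 0.2341]
eef_rot: [-179.8, 14.9, -101.2]
ft_force: [0.0, 0.2, -1.7]
finger_gap: 0.015
time: 31.55
tool_pos: [0.3732, -0.287, 0.2209]
eef_rot: [-179.5, 14.8, -101.1]
ft_force: [0.7, -1.0, -2.9]
finger_gap: 0.0154
time: 32.05
tool_pos: [0.3728, -0.2857, 0.0773]
eef_rot: [179.9, 15.0, -101.3]
ft_force: [-1.0, 0.2, -2.6]
finger_gap: 0.0152
{'time': 32.05, 'joint_pos': [-27.878, 21.58, -20.876, -17.985, -53.41, 28.088], 'tool_pos': [0.373, -0.286, 0.077], 'eef_rot': [179.89, 15.023, -101.321], 'ft_force': [-0.97, 0.159, -2.582], 'finger_gap': 0.015}
shift cm [ 0.6  -0.03  2.59] rot [0.002 0.    0.001]
```

```bash
python3 -m crank '[{"dx":0.35,"dy":0,"dz":1.3,"ax":0,"ay":0,"az":0,"fingers":1},{"dx":0.2,"dy":0,"dz":0.8,"ax":0,"ay":0,"az":0,"fingers":1},{"dx":0.13,"dy":0,"dz":0.5,"ax":0,"ay":0,"az":0,"fingers":1},{"dx":0,"dy":0,"dz":0,"ax":0,"ay":0,"az":0,"fingers":1},{"dx":0,"dy":0,"dz":0,"ax":0,"ay":0,"az":0,"fingers":1}]'
python3 -m crank '[{"dx":0,"dy":0,"dz":0,"ax":0,"ay":0,"az":0,"fingers":0.3},{"dx":0,"dy":0,"dz":0,"ax":0,"ay":0,"az":0,"fingers":-0.3},{"dx":0,"dy":0,"dz":0,"ax":0,"ay":0,"az":0,"fingers":-0.3},{"dx":0,"dy":0,"dz":0,"ax":0,"ay":0,"az":0,"fingers":-0.3},{"dx":0,"dy":0,"dz":-1,"ax":0,"ay":0,"az":0,"fingers":-0.3}]'
python3 -m crank '[{"dx":0,"dy":0,"dz":-3,"ax":0,"ay":0,"az":0,"fingers":-0.3},{"dx":0,"dy":0,"dz":-4,"ax":0,"ay":0,"az":0,"fingers":-0.3},{"dx":0,"dy":0,"dz":-4,"ax":0,"ay":0,"az":0,"fingers":-0.3},{"dx":0,"dy":0,"dz":-4,"ax":0,"ay":0,"az":0,"fingers":-0.3},{"dx":0,"dy":0,"dz":-3,"ax":0,"ay":0,"az":0,"fingers":-0.3}]'
python3 - <<'E'
from h import *
look(["tray","tray_lip","tray_grip","follower_grip","vial_a_mid"],("side","top")); to([.5365,-.4235,.2],[180,0,-101.4])
E
```

```text
time: 32.55
tool_pos: [0.3751, -0.2869, 0.0533]
eef_rot: [-179.7, 14.9, -101.2]
ft_force: [0.6, -0.4, -2.7]
finger_gap: 0.0154
time: 33.05
tool_pos: [0.3733, -0.2886, 0.0619]
eef_rot: [-180.0, 15.0, -101.2]
ft_force: [-0.8, -0.7, -0.8]
finger_gap: 0.0555
time: 33.55
tool_pos: [0.3645, -0.3356, 0.24]
eef_rot: [-179.6, 14.8, -101.2]
ft_force: [0.9, -0.7, 0.2]
finger_gap: 0.0557
side tray [ 3.431e-01 -2.848e-01  2.000e-04] 0.55
side tray_lip [ 0.2821 -0.274   0.0149] 0.77
side tray_lip [ 0.5732 -0.2456  0.049 ] 0.55
side tray_grip [ 0.3722 -0.2888  0.0604] 0.59
side follower_grip [ 0.5364 -0.4206  0.1046] 0.94
side vial_a_mid [ 0.5714 -0.2439  0.0503] 0.62
top tray [ 0.5985 -0.2815  0.0641] 0.26
top tray_lip [ 0.2816 -0.2746  0.0092] 0.75
top follower_grip [ 0.5362 -0.4228  0.1068] 0.79
top vial_a_mid [ 0.5597 -0.3224  0.0487] 0.71
{'time': 34.15, 'joint_pos': [-32.827, 13.773, -6.885, -14.377, -75.317, 25.998], 'tool_pos': [0.364, -0.334, 0.236], 'eef_rot': [-179.905, 14.934, -101.207], 'ft_force': [-0.267, 0.071, -0.089], 'finger_gap': 0.056}
shift cm [  6.15 -18.62   2.08] rot [-0.001  0.261  0.003]
```

```bash
python3 -m crank '[{"dx":0,"dy":-1,"dz":0,"ax":0,"ay":0.087,"az":0,"fingers":-0.3},{"dx":0,"dy":-2,"dz":0,"ax":0,"ay":0.087,"az":0,"fingers":-0.3},{"dx":0,"dy":-3,"dz":0,"ax":0,"ay":0.087,"az":0,"fingers":-0.3},{"dx":1.3,"dy":-3.2,"dz":0,"ax":0,"ay":0,"az":0,"fingers":-0.3},{"dx":1.3,"dy":-3.2,"dz":0,"ax":0,"ay":0,"az":0,"fingers":-0.3}]'
python3 -m crank '[{"dx":1.3,"dy":-3,"dz":0,"ax":0,"ay":0,"az":0,"fingers":-0.3},{"dx":1.3,"dy":-2.2,"dz":1,"ax":0,"ay":0,"az":0,"fingers":-0.3},{"dx":0,"dy":-1,"dz":3,"ax":0,"ay":0,"az":0,"fingers":-0.3},{"dx":0,"dy":0,"dz":2,"ax":0,"ay":0,"az":0,"fingers":-0.3},{"dx":0,"dy":0,"dz":0,"ax":0,"ay":0,"az":0,"fingers":-0.3}]'
python3 - <<'E'
from h import *
to([.5363,-.4225,.097],[180,0,-101.4]); look(["follower_grip"],("side",))
E
```

```text
time: 34.65
tool_pos: [0.4823, -0.3833, 0.2367]
eef_rot: [-179.9, -0.1, -101.1]
ft_force: [0.4, -0.5, -0.1]
finger_gap: 0.0557
time: 35.15
tool_pos: [0.5353, -0.4206, 0.172]
eef_rot: [179.7, 0.1, -101.3]
ft_force: [-0.8, 0.1, -0.4]
finger_gap: 0.0557
{'time': 35.15, 'joint_pos': [-24.604, 29.975, 4.703, -0.065, -65.067, 13.359], 'tool_pos': [0.535, -0.421, 0.172], 'eef_rot': [179.684, 0.135, -101.272], 'ft_force': [-0.834, 0.094, -0.401], 'finger_gap': 0.056}
shift cm [ 0.19 -0.17  7.5 ] rot [0.006 0.002 0.002]
side follower_grip [ 0.5365 -0.4224  0.1058] 0.94
```

```bash
python3 -m crank '[{"dx":0.2,"dy":-0.15,"dz":2,"ax":0,"ay":0,"az":0,"fingers":-0.3},{"dx":0,"dy":0,"dz":3,"ax":0,"ay":0,"az":0,"fingers":-0.3},{"dx":0,"dy":0,"dz":2,"ax":0,"ay":0,"az":0,"fingers":-0.3},{"dx":0,"dy":0,"dz":0.5,"ax":0,"ay":0,"az":0,"fingers":-0.3},{"dx":0,"dy":0,"dz":0,"ax":0,"ay":0,"az":0,"fingers":0.2}]'
python3 -m crank '[{"dx":0,"dy":0,"dz":0,"ax":0,"ay":0,"az":0,"fingers":0.4},{"dx":0,"dy":0,"dz":0,"ax":0,"ay":0,"az":0,"fingers":1},{"dx":0,"dy":0,"dz":0,"ax":0,"ay":0,"az":0,"fingers":1},{"dx":0,"dy":0,"dz":0,"ax":0,"ay":0,"az":0,"fingers":1},{"dx":0,"dy":0,"dz":0,"ax":0,"ay":0,"az":0,"fingers":1}]'
python3 - <<'E'
from h import *
s=st(); loc=R.from_euler("z",-TY,degrees=True).apply(np.array(s["tool_pos"])-E0); print(loc)
E
```

```text
time: 35.75
tool_pos: [0.5386, -0.4245, 0.103]
eef_rot: [-179.8, -0.1, -101.2]
ft_force: [0.5, -1.3, -0.3]
finger_gap: 0.0422
time: 36.25
tool_pos: [0.5352, -0.4241, 0.1046]
eef_rot: [179.9, -0.1, -101.3]
ft_force: [-7.9, 1.8, 6.8]
finger_gap: 0.0147
{'time': 36.25, 'joint_pos': [-24.825, 33.383, 0.306, 0.102, -57.048, 13.475], 'tool_pos': [0.535, -0.424, 0.105], 'eef_rot': [179.859, -0.054, -101.294], 'ft_force': [-7.934, 1.762, 6.849], 'finger_gap': 0.015}
[-0.02684379 -0.14937069  0.03863356]
```

```bash
python3 -m crank '[{"dx":-0.3,"dy":0.2,"dz":0,"ax":0,"ay":0,"az":0,"fingers":1},{"dx":-0.6,"dy":0,"dz":0,"ax":0,"ay":0,"az":0,"fingers":1},{"dx":-0.8,"dy":0,"dz":0,"ax":0,"ay":0,"az":0,"fingers":1},{"dx":-0.8,"dy":0,"dz":0,"ax":0,"ay":0,"az":0,"fingers":1},{"dx":-0.8,"dy":0,"dz":0,"ax":0,"ay":0,"az":0,"fingers":1}]'
python3 -m crank '[{"dx":-0.8,"dy":0,"dz":0,"ax":0,"ay":0,"az":0,"fingers":1},{"dx":-0.8,"dy":0,"dz":0,"ax":0,"ay":0,"az":0,"fingers":1},{"dx":-0.8,"dy":0,"dz":0,"ax":0,"ay":0,"az":0,"fingers":1},{"dx":-0.8,"dy":0,"dz":0,"ax":0,"ay":0,"az":0,"fingers":1},{"dx":-0.8,"dy":0,"dz":0,"ax":0,"ay":0,"az":0,"fingers":1}]'
python3 -m crank '[{"dx":-0.8,"dy":0,"dz":0,"ax":0,"ay":0,"az":0,"fingers":1},{"dx":-0.7,"dy":0,"dz":0,"ax":0,"ay":0,"az":0,"fingers":1},{"dx":-0.6,"dy":0,"dz":0,"ax":0,"ay":0,"az":0,"fingers":1},{"dx":-0.4,"dy":0,"dz":0,"ax":0,"ay":0,"az":0,"fingers":1},{"dx":0,"dy":0,"dz":0,"ax":0,"ay":0,"az":0,"fingers":1}]'
python3 - <<'E'
from h import *
look(["vial_a_mid","follower_grip","trough_stop"],("side","top"))
s=st(); loc=R.from_euler("z",-TY,degrees=True).apply(np.array(s["tool_pos"])-E0); print(loc)
E
```

```text
time: 36.75
tool_pos: [0.5417, -0.3917, 0.1046]
eef_rot: [-179.9, -0.1, -101.3]
ft_force: [-6.3, -0.1, 7.0]
finger_gap: 0.0147
time: 37.25
tool_pos: [0.5497, -0.3525, 0.1046]
eef_rot: [-179.9, -0.1, -101.3]
ft_force: [-5.3, -0.9, 8.0]
finger_gap: 0.0149
time: 37.75
tool_pos: [0.5549, -0.3273, 0.1046]
eef_rot: [-179.9, -0.1, -101.2]
ft_force: [-4.9, 2.6, 7.7]
finger_gap: 0.0147
side vial_a_mid [ 0.5811 -0.1995  0.0507] 0.5
side follower_grip [ 0.5581 -0.3259  0.1068] 0.93
side trough_stop [ 0.5898 -0.1571  0.0381] 0.74
top vial_a_mid [ 0.5824 -0.2033  0.0493] 0.72
top follower_grip [ 0.575  -0.2327  0.0457] 0.7
top trough_stop [ 0.594  -0.1564  0.0444] 0.79
{'time': 38.15, 'joint_pos': [-16.156, 29.939, -6.074, 0.084, -53.833, 4.864], 'tool_pos': [0.555, -0.327, 0.105], 'eef_rot': [-179.852, -0.081, -101.242], 'ft_force': [-5.038, 2.218, 7.615], 'finger_gap': 0.015}
[-0.02664605 -0.05073953  0.03861056]
```

```bash
python3 -m crank '[{"dx":-0.25,"dy":0,"dz":0,"ax":0,"ay":0,"az":0,"fingers":1},{"dx":-0.25,"dy":0,"dz":0,"ax":0,"ay":0,"az":0,"fingers":1},{"dx":-0.25,"dy":0,"dz":0,"ax":0,"ay":0,"az":0,"fingers":1},{"dx":-0.2,"dy":0,"dz":0,"ax":0,"ay":0,"az":0,"fingers":1},{"dx":0,"dy":0,"dz":0,"ax":0,"ay":0,"az":0,"fingers":1}]'
python3 -m crank '[{"dx":-0.1,"dy":0,"dz":0,"ax":0,"ay":0,"az":0,"fingers":1},{"dx":-0.1,"dy":0,"dz":0,"ax":0,"ay":0,"az":0,"fingers":1},{"dx":0,"dy":0,"dz":0,"ax":0,"ay":0,"az":0,"fingers":1},{"dx":0,"dy":0,"dz":0,"ax":0,"ay":0,"az":0,"fingers":1},{"dx":0,"dy":0,"dz":0,"ax":0,"ay":0,"az":0,"fingers":1}]'
python3 -m crank '[{"dx":-0.1,"dy":0,"dz":0,"ax":0,"ay":0,"az":0,"fingers":1},{"dx":-0.1,"dy":0,"dz":0,"ax":0,"ay":0,"az":0,"fingers":1},{"dx":0,"dy":0,"dz":0,"ax":0,"ay":0,"az":0,"fingers":1},{"dx":0,"dy":0,"dz":0,"ax":0,"ay":0,"az":0,"fingers":1},{"dx":0,"dy":0,"dz":0,"ax":0,"ay":0,"az":0,"fingers":1}]'
```

```text
time: 38.65
tool_pos: [0.5567, -0.3184, 0.1046]
eef_rot: [-179.8, -0.1, -101.2]
ft_force: [-5.3, 0.8, 8.8]
finger_gap: 0.0148
time: 39.15
tool_pos: [0.557, -0.3167, 0.1046]
eef_rot: [-179.8, -0.1, -101.2]
ft_force: [-4.8, 0.8, 7.8]
finger_gap: 0.0149
time: 39.65
tool_pos: [0.5574, -0.3147, 0.1046]
eef_rot: [-179.8, -0.1, -101.2]
ft_force: [-5.2, -0.0, 7.9]
finger_gap: 0.0149
```

```bash
python3 -m crank '[{"dx":-0.1,"dy":0,"dz":0,"ax":0,"ay":0,"az":0,"fingers":1},{"dx":0,"dy":0,"dz":0,"ax":0,"ay":0,"az":0,"fingers":1},{"dx":0,"dy":0,"dz":0,"ax":0,"ay":0,"az":0,"fingers":1},{"dx":0,"dy":0,"dz":0,"ax":0,"ay":0,"az":0,"fingers":1},{"dx":0,"dy":0,"dz":0,"ax":0,"ay":0,"az":0,"fingers":1}]'
python3 -m crank '[{"dx":-0.1,"dy":0,"dz":0,"ax":0,"ay":0,"az":0,"fingers":1},{"dx":0,"dy":0,"dz":0,"ax":0,"ay":0,"az":0,"fingers":1},{"dx":0,"dy":0,"dz":0,"ax":0,"ay":0,"az":0,"fingers":1},{"dx":0,"dy":0,"dz":0,"ax":0,"ay":0,"az":0,"fingers":1},{"dx":0,"dy":0,"dz":0,"ax":0,"ay":0,"az":0,"fingers":1}]'
python3 - <<'E'
from h import *
S=ctrl.capture("side");T=ctrl.capture("top")
for p in(S,T):
  for n in("vial_a_mid","vial_a"):
    for d in ctrl.pinpoint(p,n)[:3]:
        w=cam2w(p,d["point"]);print(n,w.round(4),"along from stop",(R.from_euler("z",-TY,degrees=True).apply(w-E0)-[0,.125,0]).round(3),round(d["conf"],2))
s=ctrl.get_state();print(s["ft_force"],s["tool_pos"])
a=cv2.resize(S["color"][150:280,240:440],(800,520),interpolation=cv2.INTER_CUBIC)
cv2.imwrite("pics/s.png",a[:,:,::-1])
E
```

```text
time: 40.15
tool_pos: [0.5575, -0.3143, 0.1046]
eef_rot: [-179.8, -0.2, -101.2]
ft_force: [-5.9, -1.1, 7.3]
finger_gap: 0.0149
time: 40.65
tool_pos: [0.5575, -0.3142, 0.1046]
eef_rot: [-179.8, -0.2, -101.3]
ft_force: [-4.9, -4.0, 7.2]
finger_gap: 0.015
vial_a_mid [ 0.5667 -0.2842  0.0513] along from stop [-0.024 -0.131 -0.015] 0.71
vial_a_mid [ 0.5859 -0.189   0.0501] along from stop [-0.024 -0.034 -0.016] 0.65
vial_a [ 0.5645 -0.2828  0.0503] along from stop [-0.026 -0.13  -0.016] 0.76
vial_a [ 0.5755 -0.2204  0.0483] along from stop [-0.028 -0.067 -0.018] 0.66
vial_a [ 0.5697 -0.2558 -0.0031] along from stop [-0.026 -0.103 -0.069] 0.37
vial_a_mid [ 0.5869 -0.1891  0.054 ] along from stop [-0.023 -0.034 -0.012] 0.54
vial_a_mid [ 0.5688 -0.2831  0.0517] along from stop [-0.022 -0.13  -0.014] 0.17
vial_a [ 0.58   -0.2169  0.0514] along from stop [-0.024 -0.062 -0.015] 0.72
vial_a [ 0.5691 -0.2839  0.0518] along from stop [-0.021 -0.13  -0.014] 0.55
[-5.87646019 -5.39442937  6.7906911 ] [ 0.55753121 -0.31420694  0.10462096]
```

View pics/s.png

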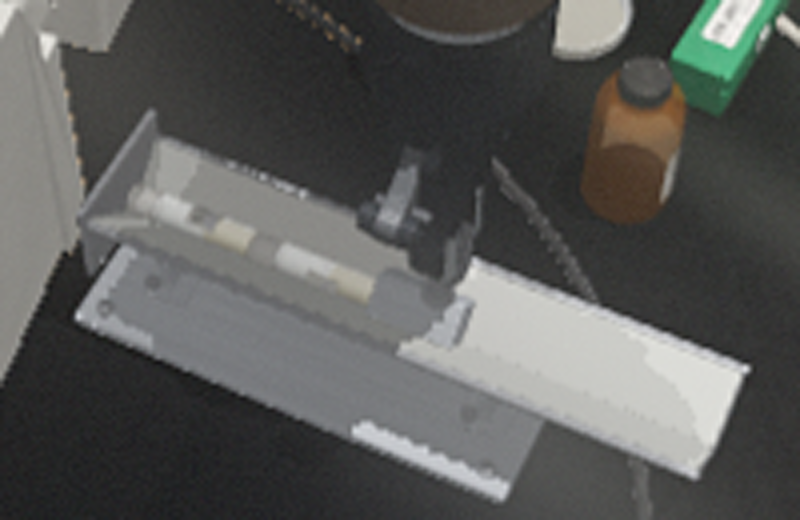

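The vials lie end to end, from the stop at (150,205) to the follower at (375,290), and the contact force has risen to about 5 N. I'll relieve the push slightly, open, lift away, check once more and hand in.

```bash
python3 -m crank '[{"dx":0.1,"dy":0,"dz":0,"ax":0,"ay":0,"az":0,"fingers":1},{"dx":0,"dy":0,"dz":0,"ax":0,"ay":0,"az":0,"fingers":0.4},{"dx":0,"dy":0,"dz":0,"ax":0,"ay":0,"az":0,"fingers":0},{"dx":0,"dy":0,"dz":0,"ax":0,"ay":0,"az":0,"fingers":-0.3},{"dx":0,"dy":0,"dz":0,"ax":0,"ay":0,"az":0,"fingers":-0.3}]'
python3 -m crank '[{"dx":0,"dy":0,"dz":-1,"ax":0,"ay":0,"az":0,"fingers":-0.3},{"dx":0,"dy":0,"dz":-3,"ax":0,"ay":0,"az":0,"fingers":-0.3},{"dx":0,"dy":0,"dz":-4,"ax":0,"ay":0,"az":0,"fingers":-0.3},{"dx":0,"dy":0,"dz":-4,"ax":0,"ay":0,"az":0,"fingers":-0.3},{"dx":0,"dy":0,"dz":-3,"ax":0,"ay":0,"az":0,"fingers":-0.3}]'
python3 -m crank '[{"dx":0,"dy":4,"dz":0,"ax":0,"ay":0,"az":0,"fingers":-0.3},{"dx":0,"dy":4,"dz":0,"ax":0,"ay":0,"az":0,"fingers":-0.3},{"dx":0,"dy":3,"dz":0,"ax":0,"ay":0,"az":0,"fingers":-0.3},{"dx":0,"dy":1,"dz":0,"ax":0,"ay":0,"az":0,"fingers":-0.3},{"dx":0,"dy":0,"dz":0,"ax":0,"ay":0,"az":0,"fingers":-0.3}]'
python3 - <<'E'
from h import *
look(["vial_a_mid","follower_grip","amber","beaker","tray","tray_lip"],save="z");st()
a=cv2.imread("pics/z_side.png")[100:400,220:460];b=cv2.imread("pics/z_top.png")[80:380,200:440]
cv2.imwrite("pics/z.png",cv2.resize(np.hstack([a,b]),(800,500)))
E
```

```text
time: 41.45
tool_pos: [0.5587, -0.3132, 0.1018]
eef_rot: [-179.8, -0.0, -101.2]
ft_force: [-0.1, -0.2, -0.5]
finger_gap: 0.0557
time: 41.95
tool_pos: [0.5585, -0.3135, 0.2558]
eef_rot: [-179.6, -0.1, -101.2]
ft_force: [0.9, -0.2, 0.0]
finger_gap: 0.0555
time: 42.45
tool_pos: [0.4396, -0.2898, 0.2528]
eef_rot: [-179.7, -0.1, -101.3]
ft_force: [0.1, -0.2, 0.7]
finger_gap: 0.0554
side vial_a_mid [ 0.5809 -0.187   0.0485] 0.4
side follower_grip [ 0.5597 -0.3121  0.1053] 0.86
side amber [ 6.918e-01 -3.804e-01 -2.000e-04] 0.81
side beaker [ 0.7458 -0.2535 -0.0021] 0.54
side tray [ 0.3459 -0.2835 -0.0012] 0.58
side tray [ 0.3736 -0.2888  0.0589] 0.52
side tray_lip [ 0.2822 -0.2729  0.0162] 0.95
side tray_lip [ 0.5681 -0.2492  0.0491] 0.53
top vial_a_mid [ 0.5856 -0.188   0.0477] 0.75
top vial_a_mid [ 0.5775 -0.2186  0.0469] 0.54
top follower_grip [ 0.5578 -0.3151  0.1086] 0.97
top amber [ 0.6944 -0.3842 -0.0019] 0.67
top beaker [ 0.7491 -0.2582 -0.0022] 0.96
top tray [ 0.3492 -0.2849 -0.0016] 0.92
top tray [ 0.569  -0.2862  0.0525] 0.51
top tray_lip [ 0.2868 -0.2732  0.0102] 0.59
{'time': 43.15, 'joint_pos': [-15.688, 11.548, -11.494, 0.041, -66.789, 4.425], 'tool_pos': [0.44, -0.29, 0.251], 'eef_rot': [-179.835, -0.051, -101.247], 'ft_force': [-0.283, 0.826, 0.464], 'finger_gap': 0.055}
```

View pics/z.png

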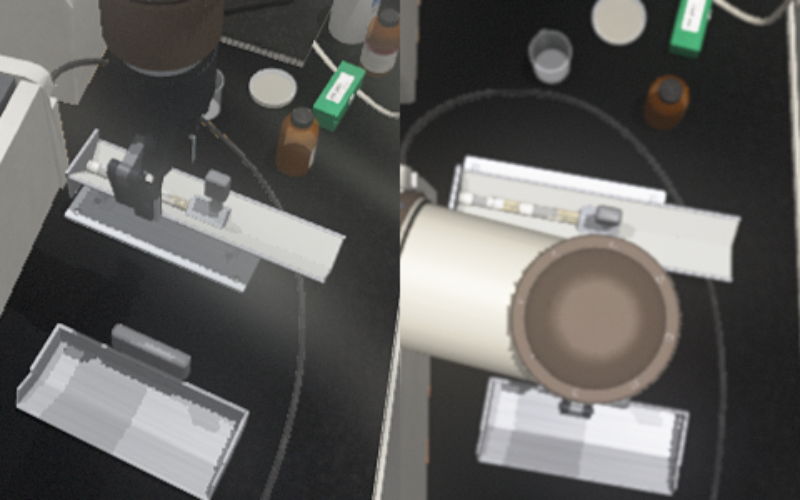

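The top crop shows both vials in one closed row, from the stop at (460,198) to the follower at (580,215). The tray is empty and flat on the worktop at (585,435). The bottle and beaker are where they were.

```bash
python3 -c "
from plant import ctrl
print(ctrl.hand_in())"
```

```text
the job is handed in; nothing more can be done
None
```

The job is handed in at about 43 s. Both vials lie end to end in the V against the stop, the follower is closed up behind them, and the empty tray is flat on the worktop near where it started, clear of the trough.

**What went wrong on the way:**
- **Cable contact:** On the first approach, the tray's rear-left corner pressed on the raised black cable beside the printer with about 20 N. I backed off, and the later approach tipped the tray to 30° first so it passed above the cable.
- **Regrasp:** My first grasp could only have tipped the tray about 37°, because joint 5 would have reached its limit. I set the tray down with the vials still in it and regrasped it leaned 15° sideways. I then tipped it to about 50° with the lip close over the low edge.

**Last checks:**
- **Vials:** Just before I released the follower, the vial nearest the stop had its middle 34 mm from it, where 33 mm is expected. The final top view shows an unbroken row from stop to follower.
- **Follower:** It stalled at about 0.1175 m with roughly 5 N of push. About 0.118 m is expected.
- **Tray:** Both cameras put it level at z ≈ 0.
- **Bottle and beaker:** Both are within a few mm of where they started, which is camera noise.
- **Disagreement:** The trained network for the vials was unsure. It gave low confidence, and its readings varied by several mm across the V, so I relied on the pictures and the follower's position.

I viewed 14 pictures, over the budget of 10; the extra ones went mostly on tracing the cable contact.

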